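# Put two drawplates away in their fitted case

### The job

Put the two steel drawplates away: swing the lid of the wooden case up and back past upright until it stands open on its own, then lay each plate flat in the compartment of its own size. Each plate's narrow tang goes first, tipped down under the wide brass keeper and pushed against the sprung stop behind it; once the other end has been lowered past the small brass lip, let the spring carry the plate back under that lip. Leave the lid standing open and do not disturb the jar, blue tin, red pliers and loupe.

Things in the scene. Friction and masses are not known exactly. Their poses are not given: they have to be found in the camera images.
- case: shallow dark wooden case, fixed, 140 mm deep (x) by 164 mm long (y), walls 28 mm high; origin: centre of its underside; x points to the hinge side, z up. Two compartments lie side by side along y, 62 mm apart; their floors are 10 mm above the bench, with ribs 8 mm high (a plate's thickness) along both sides. Each is 3.5 mm wider than its plate
- thumb_channel (a point): centre of the thumb channel's floor, 6 mm above the bench. The channel is 48 mm long in y and runs in x across both compartments and out through notches in the front and back walls, so that fingers can straddle a plate at its middle: 26 mm lie between the two plates when home, 12 mm in front of the small one and 30 mm behind the large one to the outer faces of the case
- lid (a joint): lid hinge, rad: 0 closed, 2.0 resting back on its stop. The lid (140 x 164 x 10 mm, 0.24 kg) is held by gravity alone: below about 1.35 it falls shut, beyond about 1.6 it falls open and stays
- lid_hinge (a point): middle of the hinge axis, on the far upper edge of the case's wall, 28 mm above the bench; axes as the case's, the hinge axis is y
- lid_handle (a point): middle of the lid's handle: a round bar 9.6 mm thick and 68 mm long, parallel to the hinge, standing 34 mm clear (bar centre) above the lid's top, 18 mm from its front edge. Axes turn with the lid (y along the bar, z out of the lid's top)
- bay_large (a point): where the centre of the large plate must come to rest: in the compartment on the hinge side, 4 mm above its floor; axes as the case's. The tang points to +y, its end 66 mm from here. The compartment is closed at both ends above the floor by brass fittings, so a level plate cannot be lowered in
- bay_large_keeper (a point): middle of the edge of the wide brass keeper at the +y end, given at floor level; the keeper extends from here to the case's end wall, underside 13.5 mm and top 16 mm above the floor. It covers the last 6 mm of the tang of a plate at home. The gap below it is 26 mm wide: only the tang enters
- bay_large_stop (a point): middle of the face of the sprung stop under that keeper, when nothing presses it, 4 mm above the floor. It slides 10 mm to +y: about 5 N at first touch, 6 N with the plate at home (2 mm in), 10 N at its end (10 mm in), where it is solid
- bay_large_lip (a point): middle of the edge of the small brass lip at the -y end, given at floor level. The lip overhangs the fixed end face by 3.5 mm, underside 10 mm and top 12.5 mm above the floor. A plate's end passes down beside it only while the stop is pressed 6 mm or more (plate 4 to 8 mm beyond home); the spring then pushes it home under the lip
- bay_small (a point): where the centre of the small plate must come to rest: in the compartment on the front side, 4 mm above its floor; axes as the case's. The same fittings at the same heights, but turned round: the tang points to -y, its end 56 mm from here
- bay_small_keeper (a point): middle of the edge of the small compartment's wide brass keeper, at its -y end, given at floor level; it too covers the last 6 mm of the tang. The gap below it is 22 mm wide
- bay_small_stop (a point): middle of the face of the small compartment's sprung stop when nothing presses it, 4 mm above the floor; it slides 10 mm to -y, with the same forces
- bay_small_lip (a point): middle of the edge of the small compartment's brass lip, at its +y end, given at floor level; same sizes
- plate_large_mid (a point): centre, half-way up, of the large drawplate: a loose steel bar 132 mm long, 40 mm wide and 8 mm thick with three rows of round holes, lying flat. Its last 16 mm is a tang narrowed to 22 mm. x points along the bar to the tang's end (which is 66 mm from here), z is up; 0.24 to 0.39 kg
- plate_large_tang (a point): end of the large plate's tang, half-way up; axes as the plate's
- plate_small_mid (a point): centre, half-way up, of the small drawplate: a loose steel bar 112 mm long, 32 mm wide and 8 mm thick with two rows of square holes, lying flat. Its last 16 mm is a tang narrowed to 18 mm. x points along the bar to the tang's end (which is 56 mm from here), z is up; 0.16 to 0.26 kg
- plate_small_tang (a point): end of the small plate's tang, half-way up; axes as the plate's
- jar: small glass jar with a brush standing in it, 40 x 38 x 83 mm; origin: centre of its underside
- tin_blue: closed blue tin, 73 x 112 x 28 mm; origin: centre of its underside
- pliers_red: pliers with red grips, lying flat, 53 x 102 x 12 mm; origin: centre of the underside
- loupe: black eye loupe, 38 mm wide and 32 mm high; origin: centre of its underside

How it is judged:
By the outcome, as a careful person would: the job done as asked, in the order asked, and still so for the second after the job is handed in, with the robot touching nothing.
It also fails if it takes over 66 s, if anything falls off the work surface, if the arm or the gripper's body presses on something with over 40 N, if the wrist force passes 120 N, or if a joint passes its speed limit or range.

### The arm

A 6-joint arm with a two-finger parallel gripper is mounted at the origin on a cart in front of the work surface, level with it; the furniture and walls round the work are solid. World frame = base frame: x ahead of the robot, y to its left, z up, the work surface at z = 0. Lengths are in m, angles in rad, forces in N, time in s.
With the tool pointing down it reaches from about 0.325 to 0.85 m from the base axis. Payload 4.4 kg.
Tool frame: the origin (TCP) lies at the very end of the fingers, on their centre line; the grasp point (between the pads) lies 19 mm behind it; z points along the fingers, x is the direction in which the jaws open and shut, and the axes are right-handed (so a half turn about z gives the same grasp; the last joint's range is limited). The gripper opens to 94 mm and grips with 3 to 60 N. Pads are 16 mm wide; open, the fingers measure 119 mm over their backs; the gripper's body (75 mm by 177 mm) begins 78 mm behind the grasp point.
Start: joints at [-1.296, 0.207, 1.542, -0, 1.393, -0.15], TCP at [0.237, -0.524, 0.205] pointing down, gripper open.
Joint ranges: [-2.73, 2.73], [-0.86, 2.22], [0.23, 2.46], [-1.11, 4.25], [0.08, 2.63], [-2.82, 2.82]. Speed limits (rad/s): [2.79, 2.79, 3.14, 3.14, 3.14, 3.14].

### API

Orientations are given as a unit quaternion [w, x, y, z].
In Python, from plant import readout, camera, ticket gives the robot as it stands. The module is installed in compiled form; this text tells all that it offers.
- The arm moves only by the tool move_arm, never from a script. Its argument "commands" is a list of rows, each an object with "dp": the shift along the tool's x, y, z in units of 50 mm (1.0 is 50 mm), a list of three; "rotation": the turn, a rotation vector about the tool's x, y, z in units of 8 degrees (1.0 is 8 degrees), a list of three; "gripper": the finger opening in mm, from 0 to 94. In form: [{"dp": [dx, dy, dz], "rotation": [wx, wy, wz], "gripper": gripper}, ...]. A call has 1 to 10 rows; each row shifts and turns the commanded pose from where the row before left it, along the tool's axes as they then stand; what a row does not reach is not made up. A row lasts 1/10 s, in which the tool goes at most 50 mm and 8.59 degrees, less where a joint would pass 70% of its speed; a pose out of reach is approached as far as the arm can. A call is refused whole if a number of a shift passes 1 or a number of a turn 1, either way. A call with a gripper value outside its range is refused whole. The fingers move at their own pace and stop on an object; the grip force is fixed at half the most. Time passes only in rows, so rows that do not move let the fingers close. It gives the time, the measured TCP pose, the force and the opening at its end, in the units of the state.
- readout.sense(): the state, without advancing time (a new reading comes with each control period).
- camera(name): name is "side" or "top" or "wrist"; returns a dict with "color" (400x640x3 uint8, blue, green, red), "fovy" (degrees; the focal length in pixels is half the picture's height over the tangent of half this angle, whatever the lens; pixels are square), "cx", "cy" (the principal point, pixels), "eye" and "attitude" of the camera in the world. Camera axes: x right, y down, z forward; pixel columns grow to the right and rows downward; lengths in m; the calibration is good to about 2 mm. A picture is of the moment at which its call begins. There is no depth.
- ticket.hand_in(): hands the job in, once; it reports no verdict.
The state is a dict: "time_s": time; "joint_pos": joint angles; "dq": joint speeds; "joint_efforts": joint torques, N m; "tcp_pos": TCP position; "eef_rot": TCP orientation; "force": force on the tool from outside, world axes, zero at the start; "moment": the same for the moment, N m; "gripper_width": finger opening in m.
Only numpy, scipy, OpenCV 4.12 (cv2) and the standard library are available. Lean on these libraries where they do the work, as an engineer would, in place of code of your own. Each camera call takes 0.05 s, during which the arm holds its last target.

## Working session

There is one attempt and no reset: what is moved stays moved. The work goes in short steps, Python scripts to look and compute and a tool call to move; the robot and the scene stay as the last step left them, time stands still between calls to the robot, and variables do not carry over. Pictures are saved under pics/ and viewed, and the job is handed in when it is done.

Besides the shell and the picture viewer there is one more tool, called after "Call:" as a command line: name --argument value ..., lists and objects as JSON in quotes. move_arm: Moves the arm, as the interface text tells. Its arguments: {"type":"object","properties":{"commands":{"type":"array"}},"required":["commands"]}

```bash
mkdir -p pics; ls; python3 - <<'E'
from plant import readout, camera, ticket
import cv2
print(readout.sense())
for n in ("side","top","wrist"):
    c=camera(n); cv2.imwrite(f"pics/{n}0.png",c["color"]); print(n,c["fovy"],c["cx"],c["cy"],c["eye"],c["attitude"])
E
```

```text
pics
{'time_s': 0.0, 'joint_pos': array([-1.29552117e+00,  2.07391463e-01,  1.54292635e+00, -3.41323011e-05,
        1.39345671e+00, -1.50482940e-01]), 'dq': array([-0.00157908,  0.00124594,  0.00264285, -0.00078379, -0.00080228,
       -0.00050536]), 'joint_efforts': array([ 2.16681610e-04, -3.70879805e+01, -2.81413436e+01,  6.99596317e-02,
        3.61521402e-02, -1.71989177e-04]), 'tcp_pos': array([ 0.23725406, -0.52290984,  0.20432008]), 'eef_rot': array([-7.09208749e-04,  8.40540050e-01, -5.41748313e-01, -8.29117379e-04]), 'force': array([ 0.35748949, -0.19944126, -0.99272401]), 'moment': array([ 0.00503217, -0.06265806, -0.00238178]), 'gripper_width': 0.09400699708802054}
side 47.71607837576695 321.46497596824486 197.95869900441363 [ 1.56632016 -0.04728719  0.77163657] [-0.34236351  0.66231904  0.58532989 -0.31860578]
top 56.97485022641149 320.6073889186701 194.98026713126038 [0.41179396 0.07751211 1.27309093] [ 0.0347916  -0.70251744  0.70881953 -0.05323217]
wrist 65.5624134250469 321.84614543597 196.84834171514328 [ 0.3072423  -0.49174563  0.38382096] [ 0.11183837  0.83315545 -0.53656656 -0.07375975]
```

View pics/top0.png

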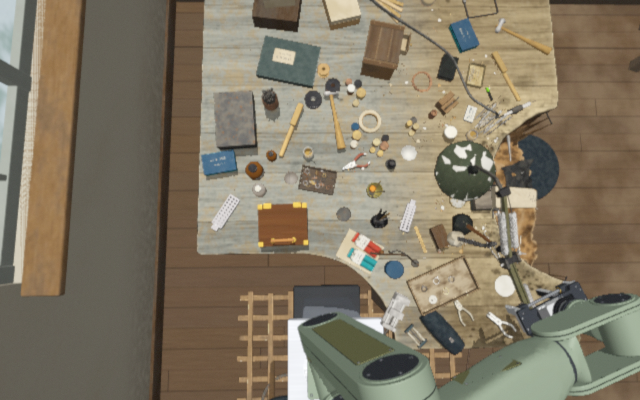

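View pics/side0.png

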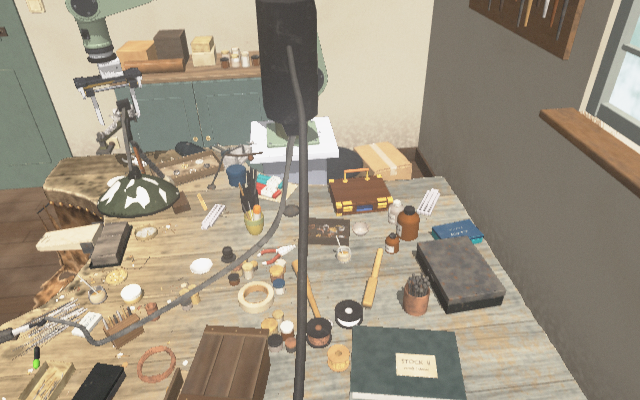

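View pics/wrist0.png

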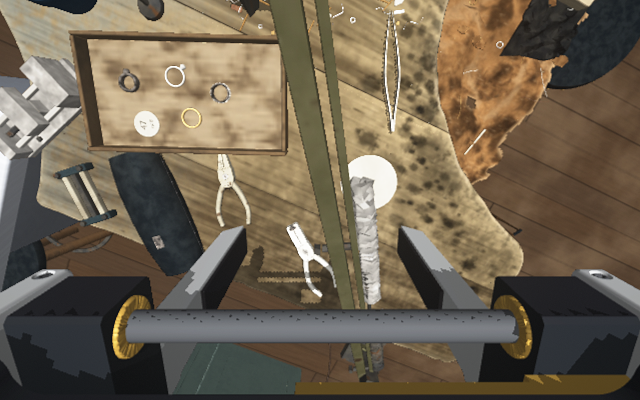

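The top view shows the case at about (283,227) with its handle at (284,240), and plates at about (225,212) and (408,215). I'll zoom in next.

```bash
cat > h.py <<'E'
import numpy as np, cv2
from scipy.spatial.transform import Rotation as R
from plant import readout, camera, ticket
def q2R(q): return R.from_quat([q[1],q[2],q[3],q[0]])
class Cam:
    def __init__(s,name):
        c=camera(name); s.img=c["color"]; s.f=200/np.tan(np.radians(c["fovy"]/2)); s.cx,s.cy=c["cx"],c["cy"]
        s.eye=np.array(c["eye"]); s.M=q2R(c["attitude"]).as_matrix()
    def bp(s,u,v,z):
        d=s.M@np.array([(u-s.cx)/s.f,(v-s.cy)/s.f,1]); t=(z-s.eye[2])/d[2]; return s.eye+t*d
    def pr(s,p):
        q=s.M.T@(np.array(p)-s.eye); return np.array([s.cx+s.f*q[0]/q[2], s.cy+s.f*q[1]/q[2]])
    def crop(s,u0,v0,u1,v1,k,fn):
        cv2.imwrite(fn,cv2.resize(s.img[v0:v1,u0:u1],None,fx=k,fy=k,interpolation=cv2.INTER_CUBIC))
def st():
    s=readout.sense(); Rm=q2R(s["eef_rot"]).as_matrix()
    print("t %.2f tcp %s w %.1f F %s M %s"%(s["time_s"],np.round(s["tcp_pos"]*1000,1),s["gripper_width"]*1000,np.round(s["force"],1),np.round(s["moment"],2)))
    print("R",np.round(Rm,3).tolist(),"q",np.round(s["joint_pos"],3))
    return s,Rm
E
python3 - <<'E'
from h import *
c=Cam("top"); 
c.crop(195,185,325,265,6,"pics/t1.png"); c.crop(330,170,460,250,6,"pics/t2.png")
for p in [(225,212),(408,215),(283,227),(284,240)]: print(p,c.bp(*p,0.0))
print(c.f)
s=Cam("side"); s.crop(310,150,490,270,4,"pics/s1.png");s.crop(180,180,310,260,4,"pics/s2.png")
E
```

```text
(225, 212) [0.51450516 0.37297695 0.        ]
(408, 215) [ 0.49865235 -0.26008394  0.        ]
(283, 227) [0.46116159 0.17382481 0.        ]
(284, 240) [0.41678272 0.1703163  0.        ]
368.54704567738315
```

View pics/t1.png

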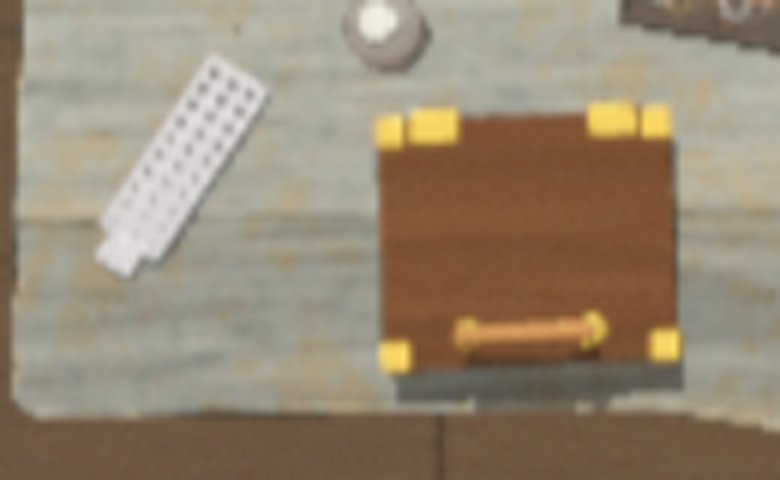

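View pics/t2.png

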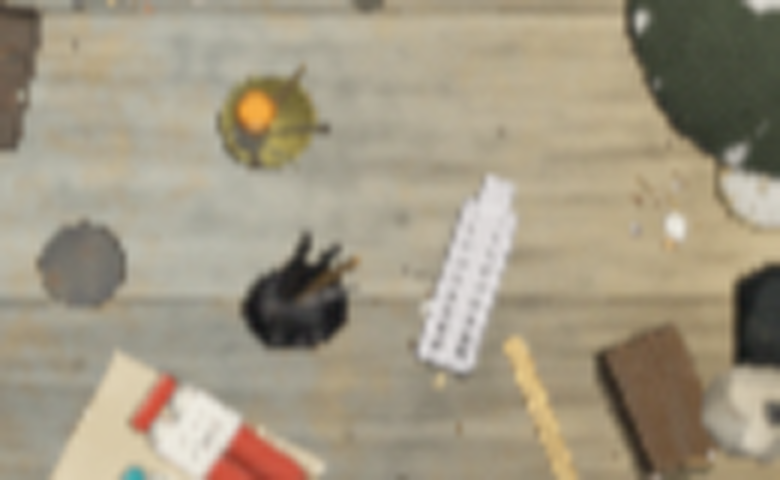

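View pics/s1.png

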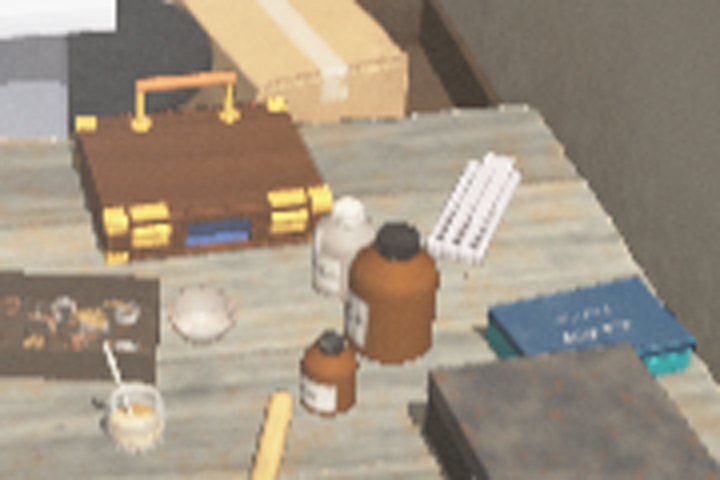

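View pics/s2.png

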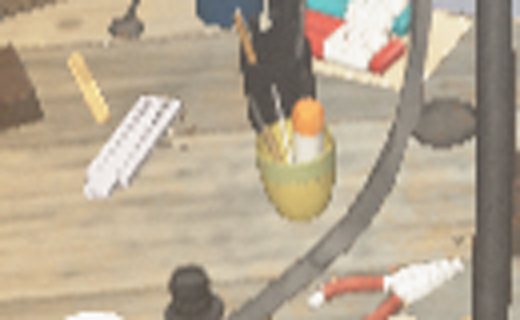

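The plates are clear: large one (3 rows) at t1 crop (180,165), tang to the lower left; small one at t2 crop (470,275), tang up. I'll triangulate the lamp and the tall items and get a rough case pose before moving.

```bash
python3 - <<'E'
from h import *
t=Cam("top"); s=Cam("side")
def tri(a,b):
    d1=t.M@np.array([(a[0]-t.cx)/t.f,(a[1]-t.cy)/t.f,1]); d2=s.M@np.array([(b[0]-s.cx)/s.f,(b[1]-s.cy)/s.f,1])
    A=np.stack([d1,-d2],1); x=np.linalg.lstsq(A,s.eye-t.eye,rcond=None)[0]
    p,q=t.eye+x[0]*d1,s.eye+x[1]*d2; return np.round((p+q)/2,3),np.round(np.linalg.norm(p-q),3)
print("dome",tri((464,168),(122,192)))
print("neck",tri((483,172),(125,177)))
print("armtop?",tri((520,290),(125,105)))
print("handle ends",tri((195+462/6,185+332/6),(310+140/4,150+80/4)),tri((195+600/6,185+328/6),(310+232/4,150+76/4)))
print("amber",tri((255,168),(310+398/4,150+228/4)))
for n,p in dict(bl=(378,118),br=(672,108),fr=(682,362),fl=(380,372)).items(): print(n,t.bp(195+p[0]/6,185+p[1]/6,0.038))
off=(195,185)
print("large:", t.bp(195+240/6,185+72/6,.008),t.bp(195+118/6,185+262/6,.008))
print("small:", t.bp(330+448/6,170+365/6,.008),t.bp(330+500/6,170+180/6,.008))
t.crop(430,130,600,330,4,"pics/t3.png"); s.crop(20,20,200,250,4,"pics/s3.png")
E
```

```text
dome (array([ 0.631, -0.408,  0.188]), np.float64(0.04))
neck (array([ 0.607, -0.423,  0.223]), np.float64(0.008))
armtop? (array([ 0.275, -0.485,  0.269]), np.float64(0.001))
handle ends (array([0.413, 0.171, 0.079]), np.float64(0.064)) (array([0.424, 0.167, 0.084]), np.float64(0.077))
amber (array([0.65 , 0.263, 0.095]), np.float64(0.011))
bl [0.53514612 0.25473903 0.038     ]
br [0.53946721 0.09052023 0.038     ]
fr [0.39820903 0.08582982 0.038     ]
fl [0.39454654 0.25216212 0.038     ]
large: [0.56525105 0.33807209 0.008     ] [0.45741901 0.40477598 0.008     ]
small: [ 0.44372103 -0.24423536  0.008     ] [ 0.55013746 -0.27872469  0.008     ]
```

View pics/t3.png

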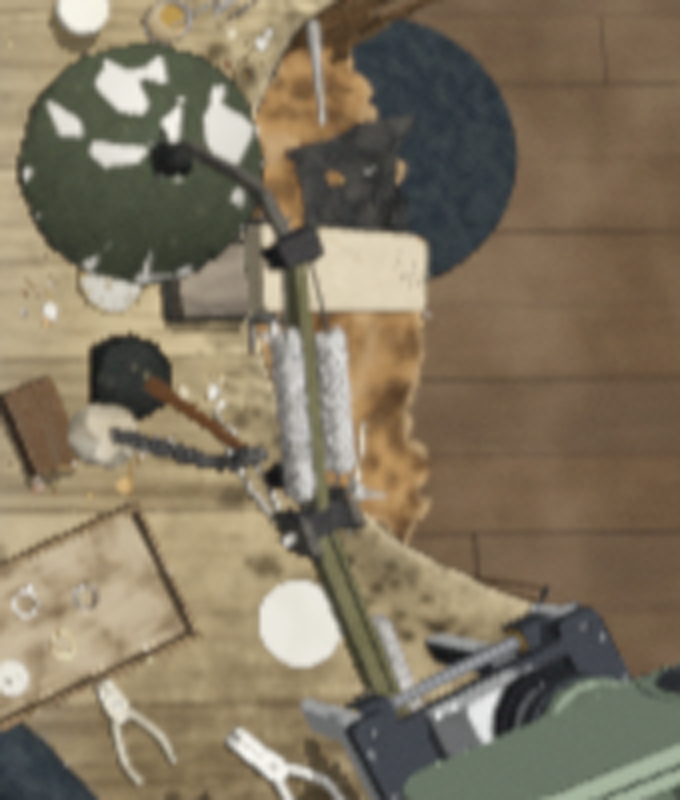

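View pics/s3.png

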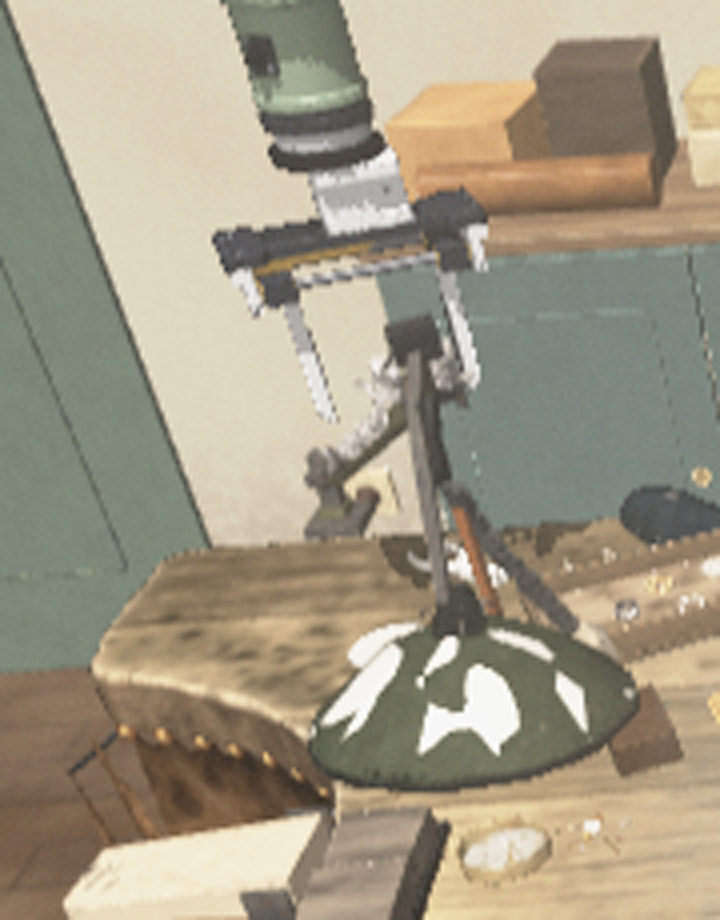

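Case rough pose: centre about (0.467, 0.171), yaw about 1.5°. Lamp stays at y < -0.4. I go up and across to look at the case from above.

Call:
move_arm --commands '[{"dp": [0, 0, -0.8], "rotation": [0, 0, 0], "gripper": 94}, {"dp": [0, 0, -0.6], "rotation": [0, 0, 0], "gripper": 94}, {"dp": [-0.67, -0.66, 0], "rotation": [0, 0, 0], "gripper": 94}, {"dp": [-0.67, -0.66, 0], "rotation": [0, 0, 0], "gripper": 94}, {"dp": [-0.67, -0.66, 0], "rotation": [0, 0, 0], "gripper": 94}, {"dp": [-0.67, -0.66, 0], "rotation": [0, 0, 0], "gripper": 94}]'

```text
time_s: 0.95
tcp_pos: [0.3026, -0.3455, 0.2755]
eef_rot: [-0.0, 0.84, -0.542, 0.0]
force: [0.2, -0.1, 0.9]
gripper_width: 0.0938
```

Call:
move_arm --commands '[{"dp": [-0.67, -0.66, 0], "rotation": [0, 0, 0], "gripper": 94}, {"dp": [-0.67, -0.66, 0], "rotation": [0, 0, 0], "gripper": 94}, {"dp": [-0.67, -0.66, 0], "rotation": [0, 0, 0], "gripper": 94}, {"dp": [-0.67, -0.66, 0], "rotation": [0, 0, 0], "gripper": 94}, {"dp": [-0.67, -0.66, 0], "rotation": [0, 0, 0], "gripper": 94}, {"dp": [-0.67, -0.66, 0], "rotation": [0, 0, 0], "gripper": 94}, {"dp": [-0.67, -0.66, 0], "rotation": [0, 0, 0], "gripper": 94}, {"dp": [-0.67, -0.66, 0], "rotation": [0, 0, 0], "gripper": 94}, {"dp": [-0.67, -0.66, 0], "rotation": [0, 0, 0], "gripper": 94}, {"dp": [-0.67, -0.66, 0], "rotation": [0, 0, 0], "gripper": 94}]'

```text
time_s: 1.95
tcp_pos: [0.4648, 0.0963, 0.2757]
eef_rot: [-0.0, 0.841, -0.542, 0.0]
force: [1.0, -0.7, 0.2]
gripper_width: 0.0939
```

Call:
move_arm --commands '[{"dp": [0, 0, 0], "rotation": [0, 0, -1], "gripper": 50}, {"dp": [0, 0, 0], "rotation": [0, 0, -1], "gripper": 50}, {"dp": [0, 0, 0], "rotation": [0, 0, -1], "gripper": 50}, {"dp": [0, 0, 0], "rotation": [0, 0, -1], "gripper": 50}, {"dp": [0, 0, 0], "rotation": [0, 0, -1], "gripper": 50}, {"dp": [0, 0, 0], "rotation": [0, 0, -1], "gripper": 50}, {"dp": [0, 0, 0], "rotation": [0, 0, -1], "gripper": 50}, {"dp": [0, 0, 0], "rotation": [0, 0, -1], "gripper": 50}, {"dp": [0, 0, 0], "rotation": [0, 0, -0.3], "gripper": 50}, {"dp": [0, 0, 0], "rotation": [0, 0, 0], "gripper": 50}]'

```text
time_s: 2.95
tcp_pos: [0.4645, 0.0943, 0.2755]
eef_rot: [0.0, 1.0, 0.007, 0.0]
force: [-0.4, -0.5, 0.3]
gripper_width: 0.0499
```

```bash
python3 - <<'E'
from h import *
st(); w=Cam("wrist"); cv2.imwrite("pics/w1.png",w.img); print(w.eye,w.M)
for z in (0.072,): print(w.pr([.415,.170,z]))
t=Cam("top"); cv2.imwrite("pics/t4.png",t.img)
E
```

```text
t 2.95 tcp [464.5  94.3 275.5] w 49.9 F [-0.4 -0.5  0.3] M [-0.06 -0.06  0.01]
R [[1.0, 0.014, 0.0], [0.014, -1.0, -0.0], [0.0, 0.0, -1.0]] q [ 0.017 -0.062  1.684 -0.     1.52   0.004]
[0.4630611  0.17108185 0.4548645 ] [[ 0.99990138  0.01378378  0.00269007]
 [ 0.01400436 -0.96427825 -0.26452096]
 [-0.00105213  0.26453255 -0.96437618]]
[281.76808105 112.01588626]
```

View pics/w1.png

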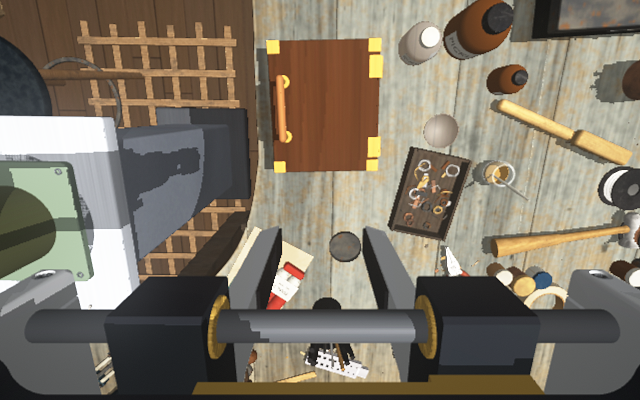

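The wrist view shows the closed lid, corners at about (267,41), (382,38), (380,171), (273,173), with the bar from (282,82) to (287,137). I'll zoom in to refine this.

```bash
python3 - <<'E'
from h import *
w=Cam("wrist"); w.crop(255,25,400,185,5,"pics/w2.png")
E
```

```text
(no output)
```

View pics/w2.png

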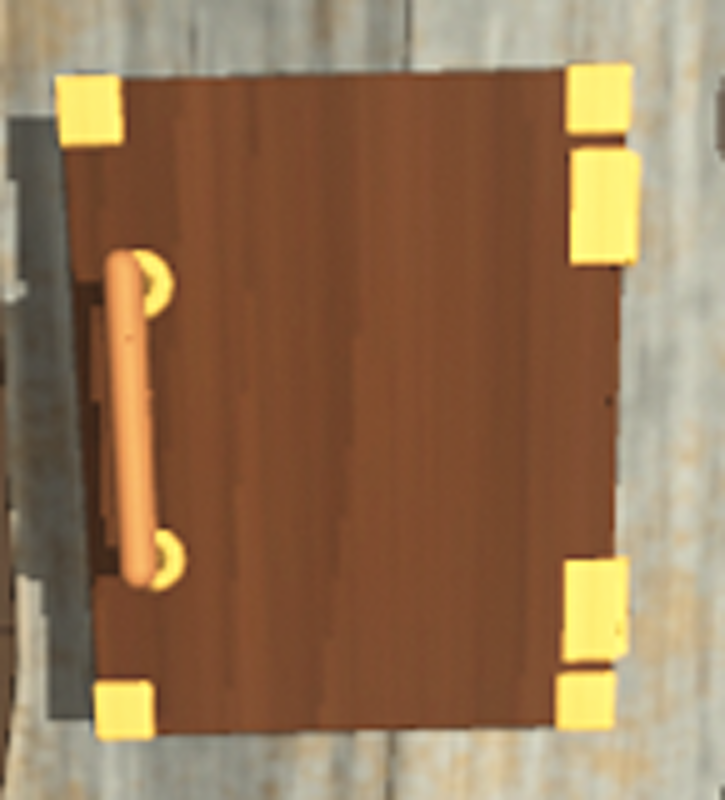

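```bash
python3 - <<'E'
from h import *
w=Cam("wrist")
P=lambda x,y,z: w.bp(255+(x+.5)/5-.5,25+(y+.5)/5-.5,z)
c=[P(57,76,.038),P(632,66,.038),P(615,730,.038),P(96,740,.038)]
for p in c: print(np.round(p*1000,1))
c=np.array(c); print("centre",c.mean(0)*1000)
for a,b in((1,0),(2,3)): d=c[a]-c[b]; print(np.degrees(np.arctan2(d[1],d[0])),np.linalg.norm(d))
for a,b in((0,3),(1,2)): d=c[a]-c[b]; print(np.degrees(np.arctan2(-d[0],d[1])),np.linalg.norm(d))
for e in ((122,250),(143,587),(130,415)): print("bar",np.round(P(*e,.072)*1000,1))
E
```

```text
[393.3 254.9  38. ]
[533.7 258.9  38. ]
[539.6  94.8  38. ]
[398.3  90.1  38. ]
centre [466.22136975 174.67718702  38.        ]
1.6586038152812703 0.1404686078444273
1.8956381988877242 0.14133748900763923
1.7346131254985164 0.16484012082037386
2.037540826303059 0.16425885235436763
bar [412.8 211.6  72. ]
bar [416.1 134.8  72. ]
bar [413.8 175.1  72. ]
```

Case: centre (466.2, 174.7) mm, yaw 1.85°, and its sizes match (140.9 x 164.5 mm). The bar measures (413.8, 175.1), against (414.2, 173.0) predicted from the case pose. Going down onto the bar now.

Call:
move_arm --commands '[{"dp": [-0.5, -0.8, 0], "rotation": [0, 0, 0], "gripper": 50}, {"dp": [-0.5, -0.8, 0], "rotation": [0, 0, -0.13], "gripper": 50}, {"dp": [0, 0, 0.9], "rotation": [0, 0, 0], "gripper": 50}, {"dp": [0, 0, 0.9], "rotation": [0, 0, 0], "gripper": 50}, {"dp": [0, 0, 0.9], "rotation": [0, 0, 0], "gripper": 50}, {"dp": [0, 0, 0.9], "rotation": [0, 0, 0], "gripper": 50}, {"dp": [0, 0, 0.6], "rotation": [0, 0, 0], "gripper": 40}, {"dp": [0, 0, 0.24], "rotation": [0, 0, 0], "gripper": 30}]'

```text
time_s: 3.95
tcp_pos: [0.4104, 0.173, 0.0503]
eef_rot: [0.001, 1.0, 0.016, -0.003]
force: [-0.8, 0.2, 0.3]
gripper_width: 0.0375
```

```bash
python3 - <<'E'
from h import *
st(); w=Cam("wrist"); cv2.imwrite("pics/w3.png",w.img)
E
```

```text
t 3.95 tcp [410.4 173.   50.3] w 37.5 F [-0.8  0.2  0.3] M [ 0.01 -0.07  0.02]
R [[0.999, 0.032, -0.006], [0.032, -0.999, -0.001], [-0.006, 0.001, -1.0]] q [ 0.204  0.138  1.983 -0.     1.028  0.172]
```

View pics/w3.png

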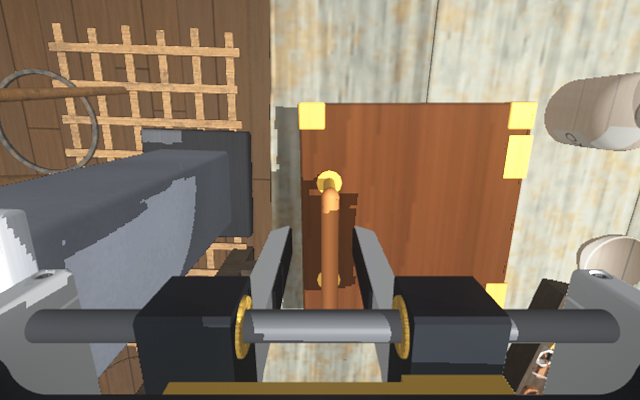

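The bar lies between the open fingers, around (330,260). Closing.

Call:
move_arm --commands '[{"dp": [0, 0, 0], "rotation": [0, 0, 0], "gripper": 4}, {"dp": [0, 0, 0], "rotation": [0, 0, 0], "gripper": 4}, {"dp": [0, 0, 0], "rotation": [0, 0, 0], "gripper": 4}, {"dp": [0, 0, 0], "rotation": [0, 0, 0], "gripper": 4}, {"dp": [0, 0, 0], "rotation": [0, 0, 0], "gripper": 4}]'

```text
time_s: 4.5
tcp_pos: [0.4148, 0.174, 0.0554]
eef_rot: [-0.0, 1.0, 0.016, 0.002]
force: [-2.3, 0.7, 7.9]
gripper_width: 0.0088
```

```bash
python3 - <<'E'
from h import *
s,Rm=st()
yaw=np.radians(1.85); X=np.array([np.cos(yaw),np.sin(yaw),0])
bar=s["tcp_pos"]-0.019*Rm[:,2]
print("bar",bar)
# arc: start at rel hinge (-.122,.044); displacement from start, in (X,z)
th0=0; prev=np.array([-.122,.044])
for th in np.array([.2,.4,.6,.8,1.0,1.2,1.4,1.55,1.7,1.8,1.9,1.97]):
    c,sn=np.cos(th),np.sin(th)
    p=np.array([-.122*c+.044*sn, .122*sn+.044*c])
    d=p-prev; print("%.2f rel %s  dx %.3f dz(tool) %.3f"%(th,np.round(p,4),d[0]/.05,-d[1]/.05)); prev=p
E
```

```text
t 4.50 tcp [414.8 174.   55.4] w 8.8 F [-2.3  0.7  7.9] M [-0.08  0.29 -0.03]
R [[0.999, 0.032, 0.003], [0.032, -0.999, 0.001], [0.003, -0.001, -1.0]] q [0.204 0.131 1.977 0.    1.03  0.172]
bar [0.41474134 0.17394793 0.07435167]
0.20 rel [-0.1108  0.0674]  dx 0.223 dz(tool) -0.467
0.40 rel [-0.0952  0.088 ]  dx 0.312 dz(tool) -0.414
0.60 rel [-0.0758  0.1052]  dx 0.388 dz(tool) -0.343
0.80 rel [-0.0534  0.1182]  dx 0.448 dz(tool) -0.259
1.00 rel [-0.0289  0.1264]  dx 0.491 dz(tool) -0.165
1.20 rel [-0.0032  0.1297]  dx 0.514 dz(tool) -0.064
1.40 rel [0.0226 0.1277]  dx 0.516 dz(tool) 0.039
1.55 rel [0.0415 0.1229]  dx 0.377 dz(tool) 0.096
1.70 rel [0.0594 0.1153]  dx 0.358 dz(tool) 0.151
1.80 rel [0.0706 0.1088]  dx 0.224 dz(tool) 0.130
1.90 rel [0.0811 0.1012]  dx 0.210 dz(tool) 0.152
1.97 rel [0.088  0.0953]  dx 0.138 dz(tool) 0.118
```

Call:
move_arm --commands '[{"dp": [0.09, 0, -0.24], "rotation": [0, 0, 0], "gripper": 4}, {"dp": [0.13, 0, -0.23], "rotation": [0, 0, 0], "gripper": 4}, {"dp": [0.15, 0, -0.21], "rotation": [0, 0, 0], "gripper": 4}, {"dp": [0.16, 0, -0.2], "rotation": [0, 0, 0], "gripper": 4}, {"dp": [0.19, 0, -0.18], "rotation": [0, 0, 0], "gripper": 4}, {"dp": [0.2, 0, -0.16], "rotation": [0, 0, 0], "gripper": 4}, {"dp": [0.22, 0, -0.14], "rotation": [0, 0, 0], "gripper": 4}, {"dp": [0.23, 0, -0.12], "rotation": [0, 0, 0], "gripper": 4}]'

```text
time_s: 5.3
tcp_pos: [0.4801, 0.176, 0.1294]
eef_rot: [0.0, 1.0, 0.016, -0.003]
force: [-6.0, 0.5, 7.8]
gripper_width: 0.009
```

```bash
python3 - <<'E'
from h import *
s,Rm=st(); bar=s["tcp_pos"]-0.019*Rm[:,2]; r=(bar-np.array([.5362,.177,.028])); print(r, np.hypot(r[0],r[2]), "theta", np.radians(160.17)-np.arctan2(r[2],r[0]))
w=Cam("side"); w.crop(320,100,480,220,5,"pics/s4.png")
E
```

```text
t 5.30 tcp [480.1 176.  129.4] w 9.0 F [-6.   0.5  7.8] M [0.15 1.3  0.06]
R [[0.999, 0.033, -0.006], [0.033, -0.999, -0.0], [-0.006, 0.0, -1.0]] q [1.810e-01 1.540e-01 1.770e+00 1.000e-03 1.223e+00 1.480e-01]
[-0.05601098 -0.00101032  0.12041797] 0.13280706483824023 theta 0.7893263274602007
```

View pics/s4.png

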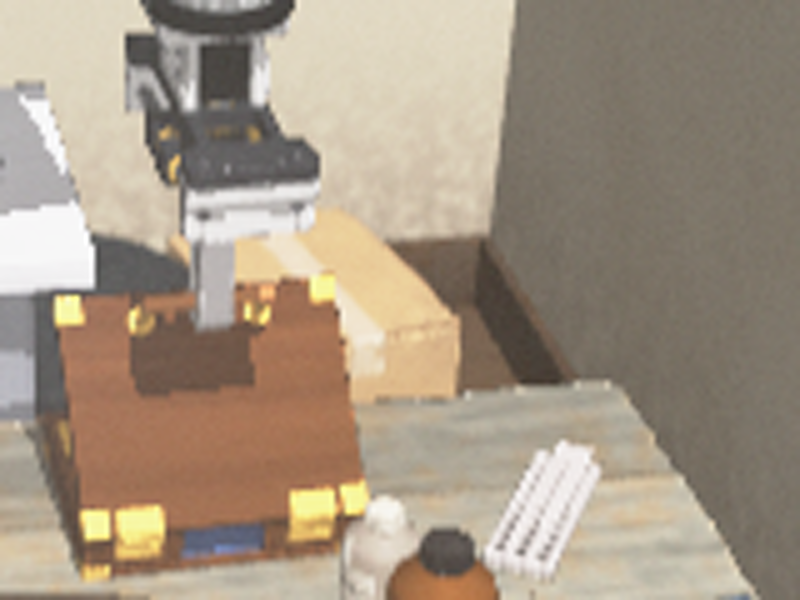

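Call:
move_arm --commands '[{"dp": [0.24, 0, -0.09], "rotation": [0, 0, 0], "gripper": 4}, {"dp": [0.25, 0, -0.07], "rotation": [0, 0, 0], "gripper": 4}, {"dp": [0.26, 0, -0.05], "rotation": [0, 0, 0], "gripper": 4}, {"dp": [0.26, 0, -0.02], "rotation": [0, 0, 0], "gripper": 4}, {"dp": [0.26, 0, 0.01], "rotation": [0, 0, 0], "gripper": 4}, {"dp": [0.26, 0, 0.03], "rotation": [0, 0, 0], "gripper": 4}, {"dp": [0.19, 0, 0.04], "rotation": [0, 0, 0], "gripper": 4}, {"dp": [0.19, 0, 0.06], "rotation": [0, 0, 0], "gripper": 4}]'

```text
time_s: 6.15
tcp_pos: [0.5788, 0.1788, 0.133]
eef_rot: [0.0, 1.0, 0.016, 0.001]
force: [-0.8, 0.4, 3.1]
gripper_width: 0.0086
```

```bash
python3 - <<'E'
from h import *
s,Rm=st(); bar=s["tcp_pos"]-0.019*Rm[:,2]; r=(bar-np.array([.5362,.177,.028])); print(r, np.hypot(r[0],r[2]), "theta", np.radians(160.17)-np.arctan2(r[2],r[0]))
w=Cam("side"); w.crop(320,100,480,220,5,"pics/s5.png")
t=Cam("top"); t.crop(230,150,330,250,6,"pics/t5.png")
E
```

```text
t 6.15 tcp [578.8 178.8 133. ] w 8.6 F [-0.8  0.4  3.1] M [0.12 0.29 0.07]
R [[0.999, 0.032, 0.002], [0.032, -0.999, -0.0], [0.002, 0.0, -1.0]] q [ 0.157  0.335  1.536 -0.     1.269  0.125]
[0.04254309 0.00183099 0.12396512] 0.13106206834325623 theta 1.5552890657329594
```

View pics/s5.png

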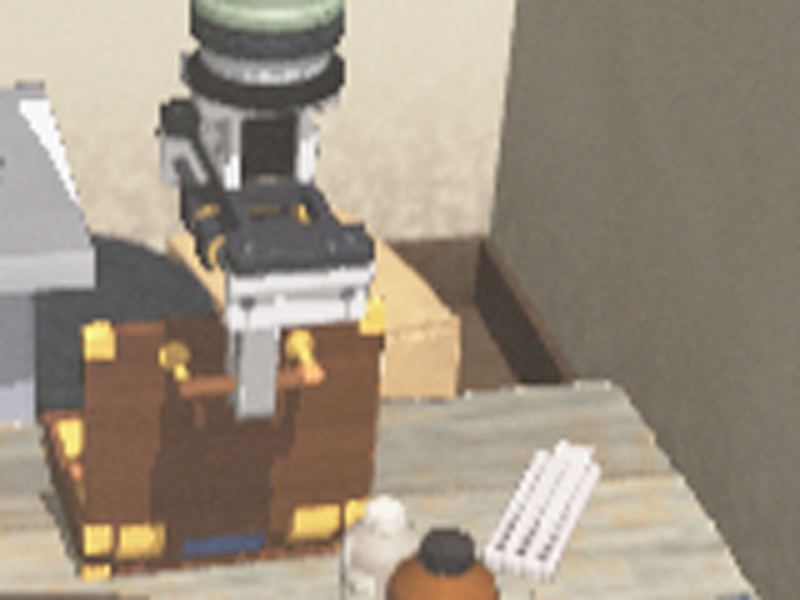

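View pics/t5.png

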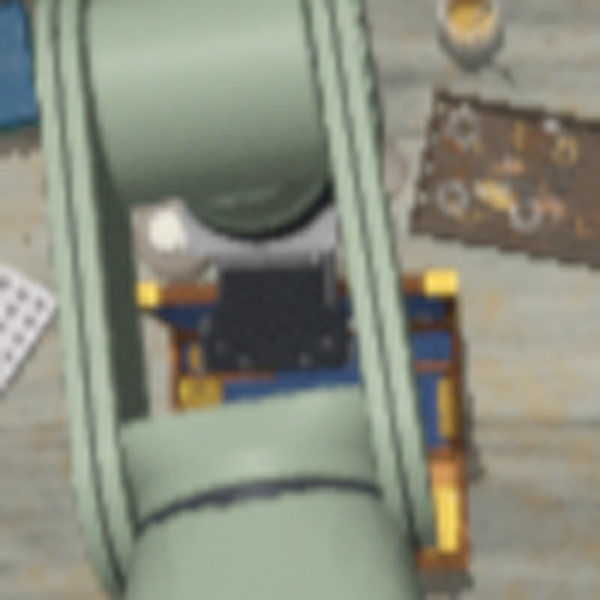

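Call:
move_arm --commands '[{"dp": [0.18, 0, 0.07], "rotation": [0, 0, 0], "gripper": 4}, {"dp": [0.18, 0, 0.08], "rotation": [0, 0, 0], "gripper": 4}, {"dp": [0.22, 0, 0.13], "rotation": [0, 0, 0], "gripper": 4}, {"dp": [0.21, 0, 0.15], "rotation": [0, 0, 0], "gripper": 4}, {"dp": [0, 0, 0], "rotation": [0, 0, 0], "gripper": 4}]'

```text
time_s: 6.75
tcp_pos: [0.6186, 0.1802, 0.1091]
eef_rot: [-0.0, 1.0, 0.016, 0.001]
force: [2.0, 1.8, 1.8]
gripper_width: 0.0088
```

```bash
python3 - <<'E'
from h import *
s,Rm=st(); bar=s["tcp_pos"]-0.019*Rm[:,2]; r=(bar-np.array([.5362,.177,.028])); print(r, np.hypot(r[0],r[2]), "theta", np.radians(160.17)-np.arctan2(r[2],r[0]))
w=Cam("side"); w.crop(320,100,480,220,5,"pics/s6.png")
w=Cam("wrist"); cv2.imwrite("pics/w6.png",w.img)
E
```

```text
t 6.75 tcp [618.6 180.2 109.1] w 8.8 F [2.  1.8 1.8] M [ 0.24 -0.4  -0.  ]
R [[1.0, 0.032, 0.001], [0.032, -1.0, 0.0], [0.001, -0.0, -1.0]] q [0.149 0.436 1.45  0.    1.255 0.117]
[0.08233052 0.00314313 0.10005442] 0.12957315162582275 theta 1.9132213169408763
```

View pics/s6.png

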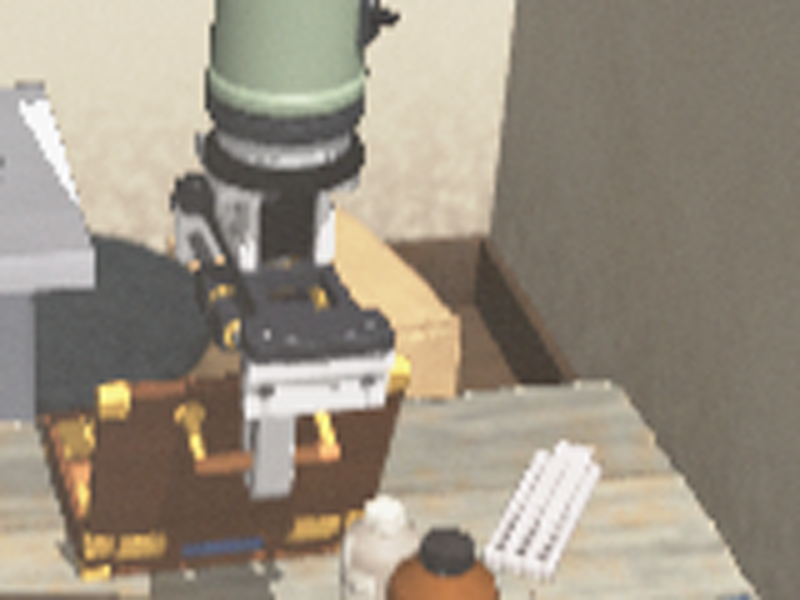

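View pics/w6.png

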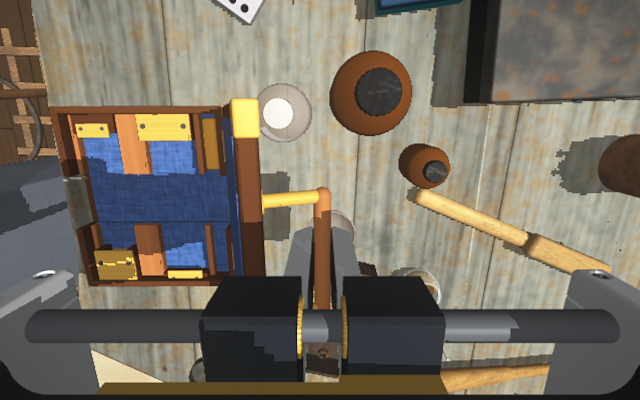

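Lid at about 1.91 rad, and the case is open: blue lining, with keepers at (165,128) and (117,264). I'll finish to about 1.98, release narrowly and lift.

Call:
move_arm --commands '[{"dp": [0.13, 0, 0.11], "rotation": [0, 0, 0], "gripper": 4}, {"dp": [0, 0, 0], "rotation": [0, 0, 0], "gripper": 4}, {"dp": [0, 0, 0], "rotation": [0, 0, 0], "gripper": 14}, {"dp": [0, 0, 0], "rotation": [0, 0, 0], "gripper": 14}, {"dp": [0.05, 0, -0.2], "rotation": [0, 0, 0], "gripper": 14}, {"dp": [0.05, 0, -0.4], "rotation": [0, 0, 0], "gripper": 14}, {"dp": [0, 0, -0.8], "rotation": [0, 0, 0], "gripper": 14}, {"dp": [0, 0, -0.9], "rotation": [0, 0, 0], "gripper": 14}, {"dp": [0, 0, -0.6], "rotation": [0, 0, 0], "gripper": 14}, {"dp": [0, 0, 0], "rotation": [0, 0, 0], "gripper": 14}]'

```text
time_s: 7.85
tcp_pos: [0.6316, 0.1809, 0.2579]
eef_rot: [-0.001, 1.0, 0.016, 0.006]
force: [0.2, 0.2, 0.9]
gripper_width: 0.0144
```

```bash
python3 - <<'E'
from h import *
s,Rm=st()
w=Cam("wrist"); cv2.imwrite("pics/w7.png",w.img)
E
```

```text
t 7.85 tcp [631.6 180.9 257.9] w 14.4 F [0.2 0.2 0.9] M [-0.03 -0.03  0.04]
R [[0.999, 0.032, 0.012], [0.032, -0.999, 0.002], [0.012, -0.001, -1.0]] q [ 0.147  0.339  1.268 -0.     1.522  0.115]
```

View pics/w7.png

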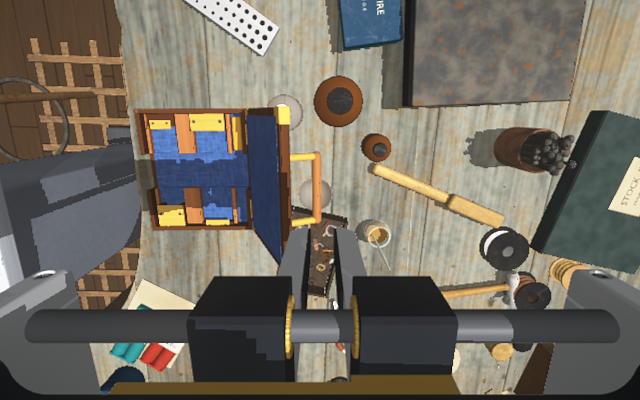

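The lid stands open by itself, clear of the gripper. I'll move to a view that holds both the open case and the large plate.

Call:
move_arm --commands '[{"dp": [-0.75, -0.22, 0], "rotation": [0, 0, 0], "gripper": 60}, {"dp": [-0.75, -0.22, 0], "rotation": [0, 0, 0], "gripper": 60}, {"dp": [-0.75, -0.22, 0], "rotation": [0, 0, 0], "gripper": 60}, {"dp": [-0.75, -0.22, 0], "rotation": [0, 0, 0], "gripper": 60}, {"dp": [0, 0, 0], "rotation": [0, 0, 0], "gripper": 60}, {"dp": [0, 0, 0], "rotation": [0, 0, 0], "gripper": 60}]'

```text
time_s: 8.5
tcp_pos: [0.4756, 0.2195, 0.2485]
eef_rot: [0.001, 1.0, 0.017, -0.001]
force: [-0.2, -0.4, -0.3]
gripper_width: 0.0577
```

```bash
python3 - <<'E'
from h import *
s,Rm=st()
w=Cam("wrist"); cv2.imwrite("pics/w8.png",w.img)
import pickle; pickle.dump((w.img,w.f,w.cx,w.cy,w.eye,w.M),open("w8.pkl","wb"))
cv2.imwrite("pics/w8c.png",cv2.resize(w.img[140:300,240:420],None,fx=4.4,fy=4.4,interpolation=cv2.INTER_CUBIC) if 0 else w.img)
E
```

```text
t 8.50 tcp [475.6 219.5 248.5] w 57.7 F [-0.2 -0.4 -0.3] M [-0.02 -0.12  0.01]
R [[0.999, 0.033, -0.002], [0.033, -0.999, -0.001], [-0.002, 0.001, -1.0]] q [ 0.267  0.067  1.609 -0.     1.467  0.234]
```

View pics/w8.png

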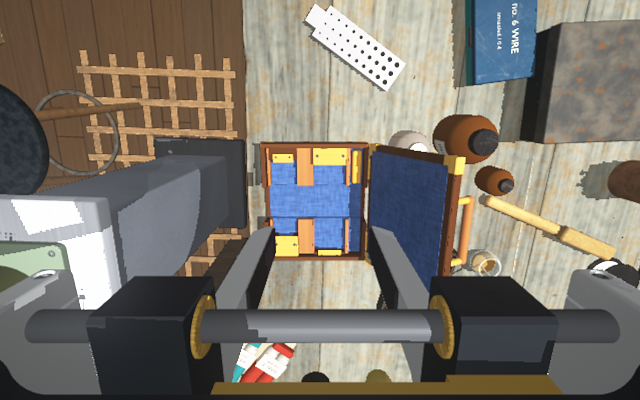

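```bash
python3 - <<'E'
import cv2
im=cv2.imread("pics/w8.png")
cv2.imwrite("pics/w8a.png",cv2.resize(im[135:265,250:380],None,fx=5,fy=5,interpolation=cv2.INTER_CUBIC))
cv2.imwrite("pics/w8b.png",cv2.resize(im[0:95,300:410],None,fx=6,fy=6,interpolation=cv2.INTER_CUBIC))
E
```

```text
(no output)
```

View pics/w8a.png

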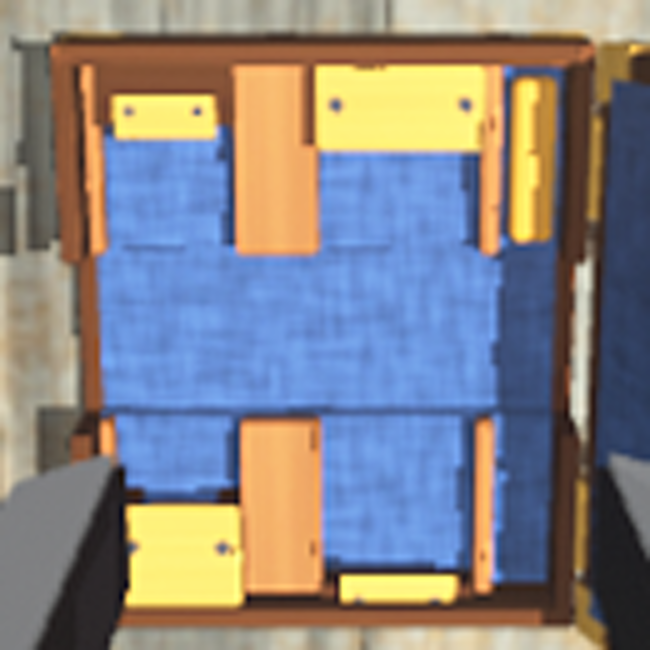

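View pics/w8b.png

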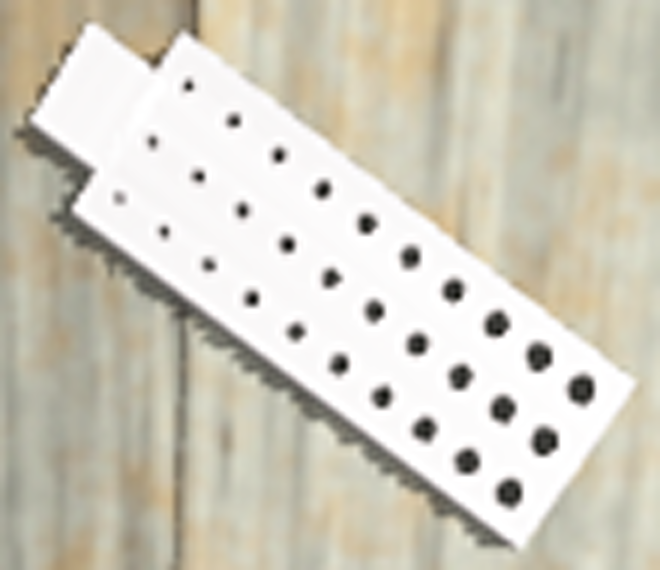

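```bash
cat >> h.py <<'E'
class PC(Cam):
    def __init__(s,fn):
        import pickle
        s.img,s.f,s.cx,s.cy,s.eye,s.M=pickle.load(open(fn,"rb"))
C0=np.array([.4662,.1747]); YAW=np.radians(1.85)
def c2l(p,C=C0,yaw=YAW):
    d=np.array(p)[:2]-C; c,s=np.cos(yaw),np.sin(yaw); return np.array([c*d[0]+s*d[1],-s*d[0]+c*d[1]])
E
python3 - <<'E'
from h import *
w=PC("w8.pkl")
A=lambda x,y,z: w.bp(250+(x+.5)/5-.5,135+(y+.5)/5-.5,z)
B=lambda x,y,z: w.bp(300+(x+.5)/6-.5,0+(y+.5)/6-.5,z)
for n,p in dict(keepL=(400,152,.026),keepLl=(318,152,.026),keepLr=(483,152,.026),lipL=(399,573,.0225),lipS=(164.5,139,.0225),keepSr=(243,505,.026),rimFL=(52,42,.028),rimBL=(592,42,.028),rimBR=(577,622,.028),ribFL=(233,65,.018),chan0=(190,248,.010),chan1=(190,410,.010)).items():
    q=A(*p); print(n,np.round(q*1000,1),"local",np.round(c2l(q)*1000,1))
pts=[B(*p,.008) for p in ((92,22),(30,118),(185,33),(72,210),(636,382),(520,548))]
for q in pts: print(np.round(q*1000,1))
P=np.array(pts)[:,:2]
# rigid fit
M=np.array([[66,-11],[66,11],[50,-20],[50,20],[-66,-20],[-66,20]])/1000.
for sgn in (1,-1):
    m=M*[1,sgn]; mc=m.mean(0);pc=P.mean(0); H=(m-mc).T@(P-pc); U,S,Vt=np.linalg.svd(H); Rr=(U@Vt).T
    if np.linalg.det(Rr)<0: continue
    t=pc-Rr@mc; print("plate mid",t*1000,"angle",np.degrees(np.arctan2(Rr[1,0],Rr[0,0])),"res",np.round((m@Rr.T+t-P)*1000,1).tolist())
E
```

```text
keepL [484.1 229.2  26. ] local [19.6 53.9]
keepLl [462.7 228.5  26. ] local [-1.8 53.9]
keepLr [505.7 230.   26. ] local [41.3 54. ]
lipL [488.7 108.2  22.5] local [ 20.3 -67.2]
lipS [422.2 230.   22.5] local [-42.2  56.7]
keepSr [444.4 128.9  26. ] local [-23.3 -45.1]
rimFL [394.2 254.8  28. ] local [-69.4  82.4]
rimBL [531.7 259.5  28. ] local [68.2 82.6]
rimBR [539.3  97.5  28. ] local [ 70.6 -79.6]
ribFL [439.6 249.4  18. ] local [-24.2  75.6]
chan0 [427.6 197.9  10. ] local [-37.8  24.4]
chan1 [427.8 150.7  10. ] local [-39.1 -22.8]
[459.2 420.7   8. ]
[447.1 403.2   8. ]
[477.8 419.4   8. ]
[456.  386.6   8. ]
[574.5 357.9   8. ]
[553.2 324.3   8. ]
plate mid [508.67686711 376.38067036] angle 147.36495515020724 res [[-0.1, 0.5], [0.0, -0.5], [-0.4, 0.8], [-0.2, -0.1], [0.5, -0.3], [0.2, -0.4]]
```

```bash
python3 - <<'E'
from h import *
w=PC("w8.pkl"); s=readout.sense(); Rm=q2R(s["eef_rot"]).as_matrix(); T=s["tcp_pos"]; g=s["gripper_width"]/2
im=cv2.resize(w.img[200:360,180:480],None,fx=2.6,fy=2.6,interpolation=cv2.INTER_CUBIC)
for x in (-g-.0125,-g,g,g+.0125):
    for y in (-.008,.008):
        p=w.pr(T+Rm@np.array([x,y,0])); print(np.round([x*1000,y*1000]),np.round(p,1))
        cv2.circle(im,tuple(np.round((p-[180,200])*2.6).astype(int).tolist()),3,(0,0,255),-1)
cv2.imwrite("pics/w8d.png",im)
t=Cam("top"); cv2.imwrite("pics/t8.png",cv2.resize(t.img[180:265,200:330],None,fx=6,fy=6,interpolation=cv2.INTER_CUBIC))
# compare cams: project known world (wrist-measured) points into top
for n,p in dict(rimFL=[.3942,.2548,.028],rimBL=[.5317,.2595,.028],tangc=[.4592,.4207,.008],rear=[.5745,.3579,.008],rear2=[.5532,.3243,.008]).items(): print(n,np.round((t.pr(p)-[200,180])*6))
E
```

```text
[-42.  -8.] [256. 228.]
[-42.   8.] [257.4 251.9]
[-30.  -8.] [276.4 228. ]
[-30.   8.] [277.3 251.9]
[30. -8.] [372.7 228.2]
[30.  8.] [371.5 252.1]
[42. -8.] [393.  228.2]
[42.  8.] [391.5 252.1]
rimFL [348. 402.]
rimBL [342. 156.]
tangc [ 60. 289.]
rear [176.  86.]
rear2 [234. 123.]
```

View pics/w8d.png

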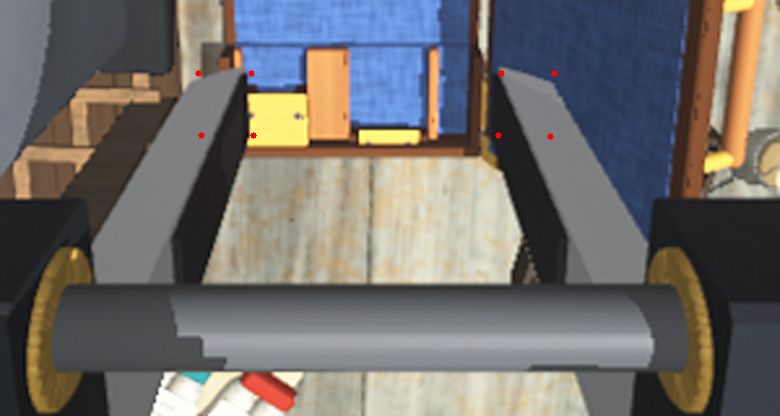

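View pics/t8.png

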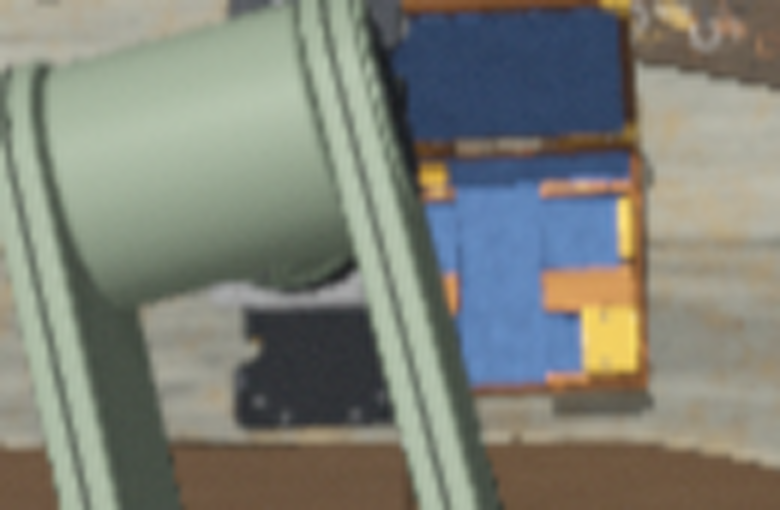

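Fingertips project within about 2 px of where they appear, so the wrist calibration holds to 1–3 mm; I take about -2 mm off y. The large plate then lies near (508.7, 374.5), tang at 147.4°. Moving above it.

Call:
move_arm --commands '[{"dp": [0.19, -0.77, 0], "rotation": [0, 0, 0], "gripper": 60}, {"dp": [0.19, -0.77, 0], "rotation": [0, 0, 0], "gripper": 60}, {"dp": [0.19, -0.77, 0], "rotation": [0, 0, 0], "gripper": 60}, {"dp": [0.19, -0.77, 0], "rotation": [0, 0, 0], "gripper": 60}]'

```text
time_s: 9.0
tcp_pos: [0.5117, 0.3757, 0.2491]
eef_rot: [0.0, 1.0, 0.015, -0.0]
force: [-0.3, -1.2, 0.2]
gripper_width: 0.0598
```

Call:
move_arm --commands '[{"dp": [0, 0, 0.5], "rotation": [0, 0, -0.99], "gripper": 60}, {"dp": [0, 0, 0.5], "rotation": [0, 0, -0.99], "gripper": 60}, {"dp": [0, 0, 0.5], "rotation": [0, 0, -0.99], "gripper": 60}, {"dp": [0, 0, 0.5], "rotation": [0, 0, -0.99], "gripper": 60}, {"dp": [0, 0, 0.5], "rotation": [0, 0, -0.99], "gripper": 60}, {"dp": [0, 0, 0.5], "rotation": [0, 0, -0.99], "gripper": 60}, {"dp": [0, 0, 0.5], "rotation": [0, 0, -1], "gripper": 60}, {"dp": [0, 0, 0], "rotation": [0, 0, 0], "gripper": 60}, {"dp": [0, 0, 0], "rotation": [0, 0, 0], "gripper": 60}]'

```text
time_s: 9.9
tcp_pos: [0.5106, 0.3743, 0.0741]
eef_rot: [0.0, 0.878, 0.478, -0.001]
force: [0.5, 0.3, 1.0]
gripper_width: 0.0598
```

```bash
python3 - <<'E'
from h import *
s,Rm=st(); T=s["tcp_pos"]
w=Cam("wrist"); im=w.img.copy()
ang=np.radians(147.36); mid=np.array([.5087,.3745])
for x,y in ((66,-11),(66,11),(50,-20),(50,20),(-66,-20),(-66,20),(0,0)):
    p=w.pr([*(mid+np.array([np.cos(ang)*x-np.sin(ang)*y,np.sin(ang)*x+np.cos(ang)*y])/1000),.008]); cv2.circle(im,tuple(np.round(p).astype(int).tolist()),2,(0,0,255),-1)
cv2.imwrite("pics/w9.png",im)
import pickle; pickle.dump((w.img,w.f,w.cx,w.cy,w.eye,w.M),open("w9.pkl","wb"))
E
```

```text
t 9.90 tcp [510.6 374.3  74.1] w 59.8 F [0.5 0.3 1. ] M [ 0.02 -0.17 -0.01]
R [[0.543, 0.84, -0.001], [0.84, -0.543, -0.001], [-0.001, -0.001, -1.0]] q [ 0.496  0.456  1.501 -0.     1.186 -0.501]
```

View pics/w9.png

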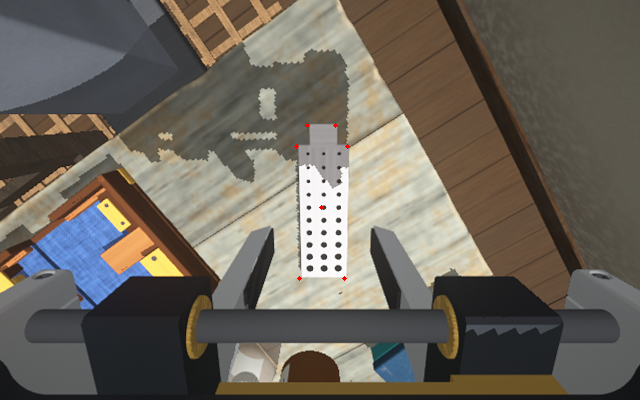

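The predicted corners overlay the plate within about 1 px. Descending and gripping.

Call:
move_arm --commands '[{"dp": [0, -0.03, 0.6], "rotation": [0, 0, 0], "gripper": 60}, {"dp": [0, 0, 0.5], "rotation": [0, 0, 0], "gripper": 60}, {"dp": [0, 0, 0.23], "rotation": [0, 0, 0], "gripper": 60}, {"dp": [0, 0, 0.1], "rotation": [0, 0, 0], "gripper": 60}, {"dp": [0, 0, 0], "rotation": [0, 0, 0], "gripper": 50}, {"dp": [0, 0, 0], "rotation": [0, 0, 0], "gripper": 30}, {"dp": [0, 0, 0], "rotation": [0, 0, 0], "gripper": 30}, {"dp": [0, 0, 0], "rotation": [0, 0, 0], "gripper": 30}, {"dp": [0, 0, 0], "rotation": [0, 0, 0], "gripper": 30}]'

```text
time_s: 10.85
tcp_pos: [0.51, 0.3762, 0.0051]
eef_rot: [0.0, 0.877, 0.48, 0.001]
force: [-0.0, -0.3, 5.4]
gripper_width: 0.0396
```

```bash
python3 - <<'E'
from h import *
s,Rm=st()
w=Cam("wrist"); cv2.imwrite("pics/w10.png",w.img)
E
```

```text
t 10.85 tcp [510.  376.2   5.1] w 39.6 F [-0.  -0.3  5.4] M [-0.05 -0.06  0.04]
R [[0.539, 0.842, 0.003], [0.842, -0.539, 0.001], [0.002, 0.001, -1.0]] q [ 0.499  0.545  1.533 -0.     1.061 -0.502]
```

View pics/w10.png

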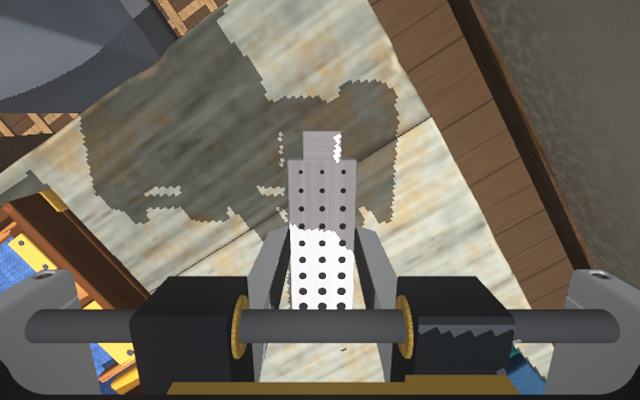

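Call:
move_arm --commands '[{"dp": [0, 0, 0], "rotation": [0, 0, 0], "gripper": 60}, {"dp": [0, 0, 0], "rotation": [0, 0, 0], "gripper": 60}]'

```text
time_s: 11.1
tcp_pos: [0.5084, 0.3755, 0.0032]
eef_rot: [-0.0, 0.877, 0.48, -0.0]
force: [0.8, -1.0, -0.2]
gripper_width: 0.0519
```

```bash
python3 - <<'E'
from h import *
s,Rm=st()
E
```

```text
t 11.10 tcp [508.4 375.5   3.2] w 51.9 F [ 0.8 -1.  -0.2] M [-0.01 -0.14 -0.03]
R [[0.539, 0.842, -0.001], [0.842, -0.539, -0.0], [-0.0, -0.0, -1.0]] q [ 0.499  0.547  1.535  0.     1.06  -0.502]
```

Call:
move_arm --commands '[{"dp": [0, 0, 0.04], "rotation": [0, 0, 0], "gripper": 60}, {"dp": [0, 0, 0], "rotation": [0, 0, 0], "gripper": 30}, {"dp": [0, 0, 0], "rotation": [0, 0, 0], "gripper": 30}, {"dp": [0, 0, 0], "rotation": [0, 0, 0], "gripper": 30}, {"dp": [0, 0, 0], "rotation": [0, 0, 0], "gripper": 30}, {"dp": [0, 0, 0], "rotation": [0, 0, 0], "gripper": 30}]'

```text
time_s: 11.7
tcp_pos: [0.5087, 0.3757, 0.0012]
eef_rot: [-0.0, 0.877, 0.48, 0.0]
force: [0.9, 1.3, -2.2]
gripper_width: 0.0395
```

```bash
python3 - <<'E'
from h import *
s,Rm=st()
E
```

```text
t 11.70 tcp [508.7 375.7   1.2] w 39.5 F [ 0.9  1.3 -2.2] M [ 0.12 -0.19  0.04]
R [[0.539, 0.842, -0.0], [0.842, -0.539, 0.0], [0.0, -0.0, -1.0]] q [ 0.499  0.55   1.535  0.     1.057 -0.502]
```

Solid grip now (39.5 mm, TCP 1.2 mm above the plate's underside). Lifting, turning the tang to +y and carrying the plate over the case.

Call:
move_arm --commands '[{"dp": [0, 0, -0.3], "rotation": [0, 0, 0], "gripper": 30}, {"dp": [0, 0, -0.7], "rotation": [0, 0, 0], "gripper": 30}, {"dp": [0, 0, -0.8], "rotation": [0, 0, 0], "gripper": 30}, {"dp": [0, 0, -0.8], "rotation": [0, 0, 0], "gripper": 30}, {"dp": [0, 0, 0], "rotation": [0, 0, 0], "gripper": 30}]'

```text
time_s: 12.2
tcp_pos: [0.5133, 0.3781, 0.1399]
eef_rot: [0.0, 0.877, 0.48, 0.007]
force: [1.4, 0.3, -2.9]
gripper_width: 0.0394
```

Call:
move_arm --commands '[{"dp": [0, 0, 0], "rotation": [0, 0, 0.6], "gripper": 30}, {"dp": [0, 0, 0], "rotation": [0, 0, 0.9], "gripper": 30}, {"dp": [0, 0, 0], "rotation": [0, 0, 0.9], "gripper": 30}, {"dp": [0, 0, 0], "rotation": [0, 0, 0.9], "gripper": 30}, {"dp": [0, 0, 0], "rotation": [0, 0, 0.9], "gripper": 30}, {"dp": [0, 0, 0], "rotation": [0, 0, 0.9], "gripper": 30}, {"dp": [0, 0, 0], "rotation": [0, 0, 0.9], "gripper": 30}, {"dp": [0, 0, 0], "rotation": [0, 0, 0.6], "gripper": 30}, {"dp": [0, 0, 0], "rotation": [0, 0, 0.34], "gripper": 30}]'

```text
time_s: 13.1
tcp_pos: [0.5072, 0.3746, 0.1293]
eef_rot: [0.001, 1.0, 0.015, -0.002]
force: [1.1, -0.2, -4.5]
gripper_width: 0.0395
```

Call:
move_arm --commands '[{"dp": [-0.07, 0.5, 0], "rotation": [0, 0, 0], "gripper": 30}, {"dp": [-0.12, 0.8, 0], "rotation": [0, 0, 0], "gripper": 30}, {"dp": [-0.12, 0.9, 0], "rotation": [0, 0, 0], "gripper": 30}, {"dp": [-0.12, 0.9, 0], "rotation": [0, 0, 0], "gripper": 30}, {"dp": [-0.1, 0.8, 0], "rotation": [0, 0, 0], "gripper": 30}, {"dp": [-0.05, 0.42, 0], "rotation": [0, 0, 0], "gripper": 30}, {"dp": [0, 0, 0], "rotation": [0, 0, 0], "gripper": 30}, {"dp": [0, 0, 0], "rotation": [0, 0, 0], "gripper": 30}]'

```text
time_s: 13.9
tcp_pos: [0.4857, 0.1586, 0.1305]
eef_rot: [-0.0, 1.0, 0.015, -0.001]
force: [0.3, 0.4, -3.9]
gripper_width: 0.0395
```

```bash
python3 - <<'E'
from h import *
s,Rm=st()
w=Cam("wrist"); cv2.imwrite("pics/w11.png",w.img)
import pickle; pickle.dump((w.img,w.f,w.cx,w.cy,w.eye,w.M),open("w11.pkl","wb"))
E
```

```text
t 13.90 tcp [485.7 158.6 130.5] w 39.5 F [ 0.3  0.4 -3.9] M [-0.03 -0.08 -0.01]
R [[1.0, 0.031, -0.002], [0.031, -1.0, 0.0], [-0.002, -0.0, -1.0]] q [1.460e-01 1.490e-01 1.773e+00 1.000e-03 1.221e+00 1.150e-01]
```

View pics/w11.png

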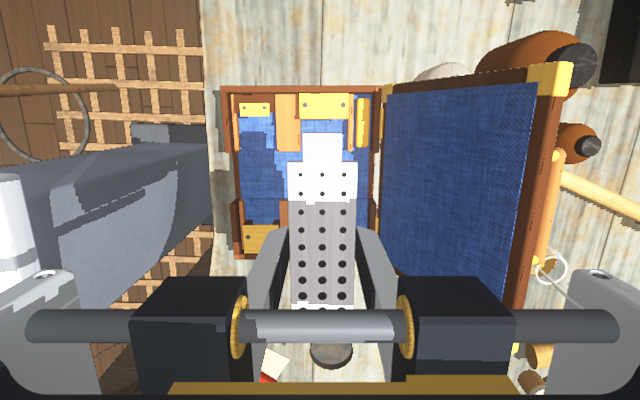

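```bash
python3 - <<'E'
import cv2
im=cv2.imread("pics/w11.png")
cv2.imwrite("pics/w11a.png",cv2.resize(im[80:220,220:390],None,fx=4.6,fy=4.2,interpolation=cv2.INTER_CUBIC) if 0 else cv2.resize(im[80:220,220:390],None,fx=4,fy=4,interpolation=cv2.INTER_CUBIC))
E
```

```text
(no output)
```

View pics/w11a.png

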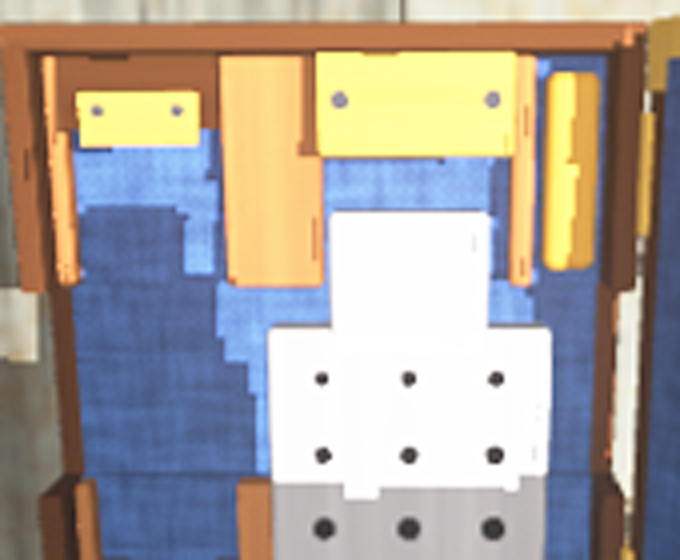

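```bash
python3 - <<'E'
from h import *
w=PC("w11.pkl"); s=readout.sense(); T=s["tcp_pos"]; Rm=q2R(s["eef_rot"]).as_matrix()
A=lambda x,y,z: w.bp(220+(x+.5)/4-.5,80+(y+.5)/4-.5,z)
a,b=A(332,211,.1373),A(488,211,.1373); print("tang",a*1000,b*1000,"mid rel tcp(tool)",np.round(Rm.T@((a+b)/2-T)*1000,1), "w",np.linalg.norm(a-b))
a,b=A(269,327,.1373),A(551,327,.1373); print("shoulder rel",np.round(Rm.T@((a+b)/2-T)*1000,1), np.linalg.norm(a-b))
k1,k2=A(317,156,.026),A(517,156,.026); k=(k1+k2)/2; print("keeper",k*1000,"rel tcp",np.round(Rm.T@(k-T)*1000,1))
lp=A(139,146,.0225); print("lipS",lp*1000)
E
```

```text
tang [472.71915722 224.11702906 137.3       ] [493.97302055 224.77933858 137.3       ] mid rel tcp(tool) [ -0.6 -65.3  -6.6] w 0.02126418021970962
shoulder rel [ -0.6 -49.4  -6.6] 0.03939207516475769
keeper [484.48554634 229.47453404  26.        ] rel tcp [  0.9 -70.2 104.7]
lipS [422.16937474 229.64352333  22.5       ]
```

Plate held straight, 65.3 mm from TCP to tang end. The keeper edge is 70.2 mm ahead and about 1.5 mm to +x. Lowering to 70 mm, then tipping the tang down 15° with a 3° lean away from the lid.

Call:
move_arm --commands '[{"dp": [0.03, -0.03, 0.3], "rotation": [0, 0, 0], "gripper": 30}, {"dp": [0, 0, 0.6], "rotation": [0, 0, 0], "gripper": 30}, {"dp": [0, 0, 0.3], "rotation": [-0.5, 0, 0], "gripper": 30}, {"dp": [0, 0, 0], "rotation": [-0.9, 0, 0], "gripper": 30}, {"dp": [0, 0, 0], "rotation": [-0.48, 0.37, 0], "gripper": 30}, {"dp": [0, 0, 0], "rotation": [0, 0, 0], "gripper": 30}, {"dp": [0, 0, 0], "rotation": [0, 0, 0], "gripper": 30}]'

```text
time_s: 14.65
tcp_pos: [0.4875, 0.1618, 0.071]
eef_rot: [0.13, 0.991, 0.02, 0.027]
force: [-0.3, -0.6, -4.6]
gripper_width: 0.0396
```

```bash
cat >> h.py <<'E'
def mv(dx,dy,dz,yaw=YAW):
    "displacement in case axes, mm -> tool dp units, with the pose as measured"
    s=readout.sense(); Rm=q2R(s["eef_rot"]).as_matrix()
    c,sn=np.cos(yaw),np.sin(yaw); d=np.array([c*dx-sn*dy,sn*dx+c*dy,dz])
    print("case d",(dx,dy,dz),"-> dp",np.round(Rm.T@d/50,3))
def tips(tl,off=1.2,rear=66.7):
    "tang tip & rear corners of the held plate; tl tcp->tip, off tcp above bottom"
    s=readout.sense(); Rm=q2R(s["eef_rot"]).as_matrix(); T=s["tcp_pos"]*1000
    for n,y in (("tip",-tl),("rear",rear)):
        for m,z in (("bot",off),("top",off-8)):
            print(n,m,np.round(T+Rm@np.array([0,y,z]),1))
E
python3 - <<'E'
from h import *
s,Rm=st(); tips(65.3); mv(0,0,-39); mv(0,1,0);mv(1,0,0)
E
```

```text
t 14.65 tcp [487.5 161.8  71. ] w 39.6 F [-0.3 -0.6 -4.6] M [ 0.32  0.01 -0.03]
R [[0.998, 0.032, 0.059], [0.046, -0.966, -0.256], [0.049, 0.258, -0.965]] q [ 0.327  0.282  1.78  -0.294  1.124  0.42 ]
tip bot [485.5 224.6  53. ]
tip top [485.  226.6  60.7]
rear bot [489.7  97.1  87. ]
rear top [489.2  99.1  94.8]
case d (0, 0, -39) -> dp [-0.038 -0.201  0.753]
case d (0, 1, 0) -> dp [ 0.    -0.019 -0.005]
case d (1, 0, 0) -> dp [0.02  0.    0.001]
```

Call:
move_arm --commands '[{"dp": [-0.02, -0.08, 0.35], "rotation": [0, 0, 0], "gripper": 30}, {"dp": [-0.015, -0.075, 0.25], "rotation": [0, 0, 0], "gripper": 30}, {"dp": [0, 0, 0.1], "rotation": [0, 0, 0], "gripper": 30}, {"dp": [0, 0, 0], "rotation": [0, 0, 0], "gripper": 30}]'

```text
time_s: 15.05
tcp_pos: [0.4875, 0.1578, 0.0346]
eef_rot: [0.131, 0.991, 0.018, 0.026]
force: [0.2, 0.3, -3.9]
gripper_width: 0.0396
```

```bash
python3 - <<'E'
from h import *
s,Rm=st(); tips(65.3); mv(0,0,-1); mv(0,1,0)
w=Cam("wrist"); cv2.imwrite("pics/w12.png",cv2.resize(w.img[60:260,180:420],None,fx=3,fy=3,interpolation=cv2.INTER_CUBIC))
E
```

```text
t 15.05 tcp [487.5 157.8  34.6] w 39.6 F [ 0.2  0.3 -3.9] M [ 0.29  0.02 -0.01]
R [[0.998, 0.029, 0.057], [0.042, -0.965, -0.258], [0.048, 0.26, -0.964]] q [ 0.32   0.338  1.8   -0.307  1.053  0.444]
tip bot [485.7 220.5  16.5]
tip top [485.2 222.6  24.2]
rear bot [489.5  93.1  50.8]
rear top [489.   95.2  58.5]
case d (0, 0, -1) -> dp [-0.001 -0.005  0.019]
case d (0, 1, 0) -> dp [ 0.    -0.019 -0.005]
```

View pics/w12.png

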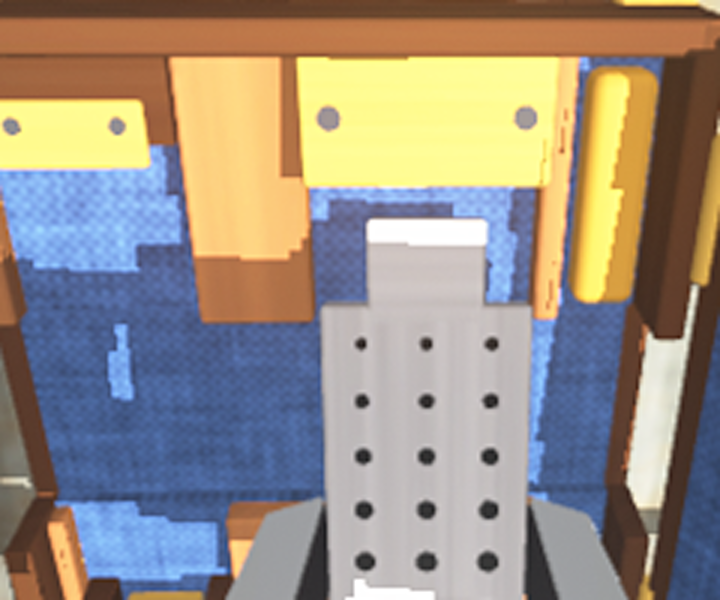

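Tang centred on the keeper gap (427 against 425.5 px) and 6 mm short of the keeper edge. Lowering 4 mm, then pushing forward to touch the stop.

Call:
move_arm --commands '[{"dp": [0, -0.02, 0.076], "rotation": [0, 0, 0], "gripper": 30}, {"dp": [0, -0.06, -0.015], "rotation": [0, 0, 0], "gripper": 30}, {"dp": [0, -0.06, -0.015], "rotation": [0, 0, 0], "gripper": 30}, {"dp": [0, 0, 0], "rotation": [0, 0, 0], "gripper": 30}]'

```text
time_s: 15.5
tcp_pos: [0.4885, 0.1655, 0.0319]
eef_rot: [0.13, 0.991, 0.019, 0.028]
force: [-0.0, -0.6, -3.9]
gripper_width: 0.0395
```

```bash
python3 - <<'E'
from h import *
s,Rm=st(); tips(65.3)
E
```

```text
t 15.50 tcp [488.5 165.5  31.9] w 39.5 F [-0.  -0.6 -3.9] M [0.27 0.03 0.05]
R [[0.998, 0.03, 0.061], [0.044, -0.965, -0.257], [0.051, 0.259, -0.965]] q [ 0.334  0.348  1.793 -0.308  1.049  0.457]
tip bot [486.7 228.3  13.8]
tip top [486.2 230.3  21.5]
rear bot [490.6 100.8  48. ]
rear top [490.1 102.9  55.7]
```

Call:
move_arm --commands '[{"dp": [0, -0.06, -0.015], "rotation": [0, 0, 0], "gripper": 30}, {"dp": [0, -0.06, -0.015], "rotation": [0, 0, 0], "gripper": 30}, {"dp": [0, 0, 0], "rotation": [0, 0, 0], "gripper": 30}]'

```text
time_s: 15.8
tcp_pos: [0.488, 0.17, 0.0318]
eef_rot: [0.132, 0.991, 0.019, 0.028]
force: [1.1, -4.5, -2.5]
gripper_width: 0.0394
```

```bash
python3 - <<'E'
from h import *
s,Rm=st(); tips(65.3)
E
```

```text
t 15.80 tcp [488.  170.   31.8] w 39.4 F [ 1.1 -4.5 -2.5] M [-0.75 -0.24 -0.07]
R [[0.998, 0.03, 0.06], [0.045, -0.965, -0.26], [0.05, 0.262, -0.964]] q [ 0.344  0.353  1.787 -0.31   1.055  0.467]
tip bot [486.2 232.7  13.5]
tip top [485.7 234.8  21.2]
rear bot [490.1 105.4  48.1]
rear top [489.6 107.4  55.8]
```

Contact with the stop (Fy -4.5 N at tip y 234.8). A bit lower and further in.

Call:
move_arm --commands '[{"dp": [0, -0.012, 0.045], "rotation": [0, 0, 0], "gripper": 30}, {"dp": [0, -0.06, -0.015], "rotation": [0, 0, 0], "gripper": 30}, {"dp": [0, -0.06, -0.015], "rotation": [0, 0, 0], "gripper": 30}, {"dp": [0, 0, 0], "rotation": [0, 0, 0], "gripper": 30}]'

```text
time_s: 16.2
tcp_pos: [0.488, 0.1748, 0.0298]
eef_rot: [0.133, 0.991, 0.019, 0.028]
force: [-0.6, -9.1, -1.2]
gripper_width: 0.0397
```

```bash
python3 - <<'E'
from h import *
s,Rm=st(); tips(65.3); mv(0,1,0); mv(0,0,-1)
w=Cam("wrist"); cv2.imwrite("pics/w13.png",cv2.resize(w.img[60:260,180:420],None,fx=3,fy=3,interpolation=cv2.INTER_CUBIC))
E
```

```text
t 16.20 tcp [488.  174.8  29.8] w 39.7 F [-0.6 -9.1 -1.2] M [-1.33 -0.11 -0.1 ]
R [[0.998, 0.03, 0.06], [0.044, -0.964, -0.263], [0.05, 0.265, -0.963]] q [ 0.354  0.362  1.78  -0.311  1.057  0.478]
tip bot [486.1 237.5  11.3]
tip top [485.7 239.6  19. ]
rear bot [490.1 110.2  46.3]
rear top [489.6 112.3  54. ]
case d (0, 1, 0) -> dp [ 0.    -0.019 -0.005]
case d (0, 0, -1) -> dp [-0.001 -0.005  0.019]
```

View pics/w13.png

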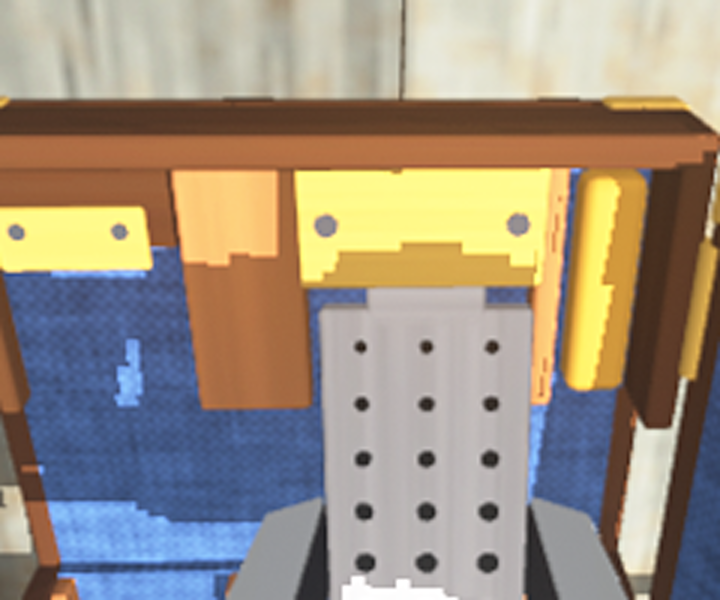

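Tang sits about 11 mm under the keeper, Fy -9 N (stop pressed about 7 mm). Now levelling about the tang, half-way first.

Call:
move_arm --commands '[{"dp": [-0.003, -0.03, 0.055], "rotation": [0.32, 0, 0], "gripper": 30}, {"dp": [-0.003, -0.013, 0.059], "rotation": [0.32, 0, 0], "gripper": 30}, {"dp": [-0.003, -0.01, 0.059], "rotation": [0.32, 0, 0], "gripper": 30}, {"dp": [0, 0, 0], "rotation": [0, 0, 0], "gripper": 30}]'

```text
time_s: 16.65
tcp_pos: [0.4884, 0.1746, 0.0205]
eef_rot: [0.066, 0.997, 0.02, 0.027]
force: [0.5, -9.0, -0.0]
gripper_width: 0.0398
```

```bash
python3 - <<'E'
from h import *
s,Rm=st(); tips(65.3); mv(0,1,0); mv(0,0,-1)
w=Cam("side"); w.crop(330,120,450,220,6,"pics/s14.png")
E
```

```text
t 16.65 tcp [488.4 174.6  20.5] w 39.8 F [ 0.5 -9.  -0. ] M [-1.41 -0.17 -0.11]
R [[0.998, 0.036, 0.056], [0.043, -0.991, -0.13], [0.05, 0.132, -0.99]] q [ 0.27   0.328  1.829 -0.17   0.973  0.325]
tip bot [486.1 239.2  10.7]
tip top [485.6 240.2  18.6]
rear bot [490.8 108.4  28.1]
rear top [490.4 109.5  36.1]
case d (0, 1, 0) -> dp [ 0.    -0.02  -0.003]
case d (0, 0, -1) -> dp [-0.001 -0.003  0.02 ]
```

View pics/s14.png

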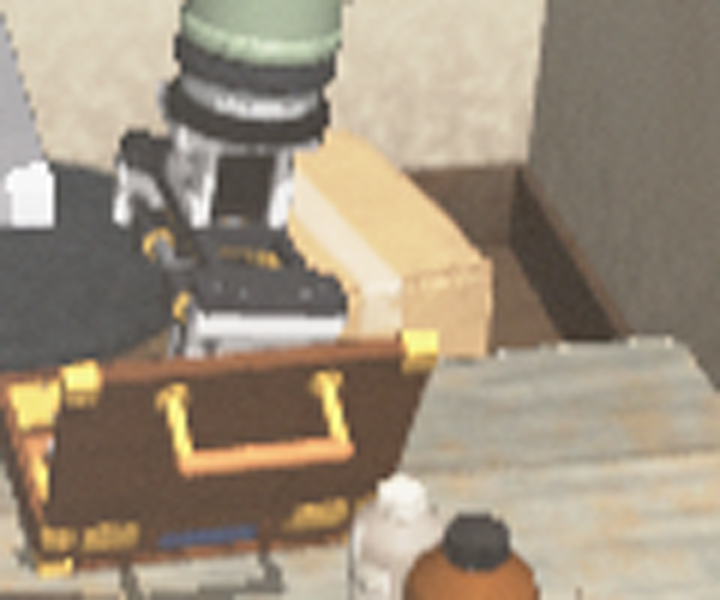

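Call:
move_arm --commands '[{"dp": [-0.02, -0.024, -0.003], "rotation": [0, 0, 0], "gripper": 30}, {"dp": [-0.003, -0.006, 0.057], "rotation": [0.32, 0, 0], "gripper": 30}, {"dp": [-0.003, -0.004, 0.058], "rotation": [0.32, 0, 0], "gripper": 30}, {"dp": [0, 0, 0], "rotation": [0, 0, 0], "gripper": 30}]'

```text
time_s: 17.1
tcp_pos: [0.4882, 0.1759, 0.0148]
eef_rot: [0.021, 0.999, 0.021, 0.027]
force: [2.3, -8.8, -1.1]
gripper_width: 0.0394
```

```bash
python3 - <<'E'
from h import *
s,Rm=st(); tips(65.3)
w=Cam("wrist"); cv2.imwrite("pics/w15.png",w.img)
E
```

```text
t 17.10 tcp [488.2 175.9  14.8] w 39.4 F [ 2.3 -8.8 -1.1] M [-1.59 -0.41 -0.32]
R [[0.998, 0.04, 0.054], [0.043, -0.998, -0.04], [0.052, 0.043, -0.998]] q [ 0.213  0.313  1.858 -0.064  0.927  0.209]
tip bot [485.7 241.1  10.8]
tip top [485.2 241.4  18.8]
rear bot [491.  109.3  16.4]
rear top [490.6 109.6  24.4]
```

View pics/w15.png

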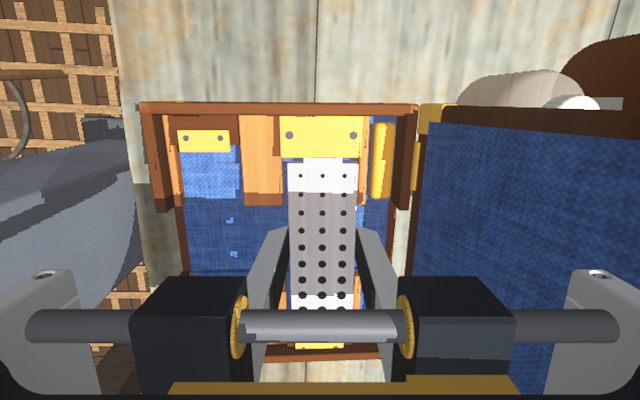

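Rear end is passing down beside the lip (y 109.3, lip edge about 106.3) with no upward force. Finishing level, taking out half the roll and pressing down gently.

Call:
move_arm --commands '[{"dp": [0, -0.002, 0.03], "rotation": [0.15, -0.08, 0], "gripper": 30}, {"dp": [0, 0, 0.03], "rotation": [0.15, -0.1, 0], "gripper": 30}, {"dp": [0, 0, 0.02], "rotation": [0, 0, 0], "gripper": 30}, {"dp": [0, 0, 0], "rotation": [0, 0, 0], "gripper": 30}]'

```text
time_s: 17.55
tcp_pos: [0.4882, 0.1768, 0.0116]
eef_rot: [0.0, 1.0, 0.022, 0.013]
force: [-1.3, -8.6, 4.6]
gripper_width: 0.0396
```

```bash
python3 - <<'E'
from h import *
s,Rm=st(); tips(65.3)
w=Cam("wrist"); cv2.imwrite("pics/w16.png",cv2.resize(w.img[90:370,200:440],None,fx=2.1,fy=2.1,interpolation=cv2.INTER_CUBIC))
E
```

```text
t 17.55 tcp [488.2 176.8  11.6] w 39.6 F [-1.3 -8.6  4.6] M [-1.69  0.23 -0.26]
R [[0.999, 0.043, 0.027], [0.043, -0.999, -0.0], [0.027, 0.001, -1.0]] q [ 0.184  0.325  1.849 -0.006  0.942  0.144]
tip bot [485.4 242.1  10.3]
tip top [485.2 242.1  18.3]
rear bot [491.2 110.2  10.5]
rear top [490.9 110.2  18.5]
```

View pics/w16.png

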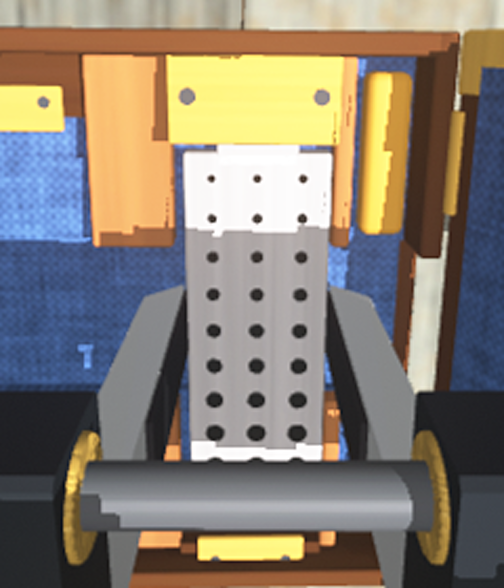

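Plate level on the floor (rear at z 10.5), clear of the lip. Releasing so that the spring takes it home.

Call:
move_arm --commands '[{"dp": [0, 0, 0], "rotation": [0, 0, 0], "gripper": 48}, {"dp": [0, 0, 0], "rotation": [0, 0, 0], "gripper": 48}, {"dp": [0, 0, 0], "rotation": [0, 0, 0], "gripper": 48}]'

```text
time_s: 17.9
tcp_pos: [0.4874, 0.1796, 0.0106]
eef_rot: [-0.002, 1.0, 0.022, 0.013]
force: [-0.0, -0.1, -1.0]
gripper_width: 0.048
```

```bash
python3 - <<'E'
from h import *
s,Rm=st()
w=Cam("wrist"); cv2.imwrite("pics/w17.png",cv2.resize(w.img[90:370,200:440],None,fx=2.1,fy=2.1,interpolation=cv2.INTER_CUBIC))
E
```

```text
t 17.90 tcp [487.4 179.6  10.6] w 48.0 F [-0.  -0.1 -1. ] M [-0.03 -0.09  0.05]
R [[0.999, 0.044, 0.026], [0.044, -0.999, 0.004], [0.026, -0.003, -1.0]] q [ 1.87e-01  3.26e-01  1.85e+00 -1.00e-03  9.39e-01  1.44e-01]
```

View pics/w17.png

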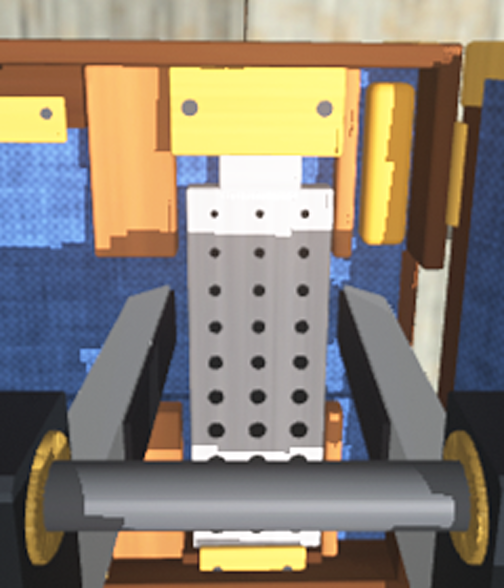

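The spring carried the plate back to the lip. Lifting clear and checking.

Call:
move_arm --commands '[{"dp": [0, 0, -0.3], "rotation": [0, 0, 0], "gripper": 48}, {"dp": [0, 0, -0.7], "rotation": [0, 0, 0], "gripper": 48}, {"dp": [0, 0, -0.9], "rotation": [0, 0, 0], "gripper": 48}, {"dp": [0, 0, -0.9], "rotation": [0, -0.18, 0.05], "gripper": 48}, {"dp": [0, 0.7, -0.9], "rotation": [0, 0, 0], "gripper": 48}, {"dp": [0, 0.7, -0.6], "rotation": [0, 0, 0], "gripper": 48}, {"dp": [0, 0, 0], "rotation": [0, 0, 0], "gripper": 60}]'

```text
time_s: 18.65
tcp_pos: [0.4897, 0.1105, 0.2251]
eef_rot: [-0.001, 1.0, 0.017, 0.006]
force: [0.4, 0.6, 0.3]
gripper_width: 0.0529
```

```bash
python3 - <<'E'
from h import *
s,Rm=st()
w=Cam("wrist"); cv2.imwrite("pics/w18.png",w.img)
import pickle; pickle.dump((w.img,w.f,w.cx,w.cy,w.eye,w.M),open("w18.pkl","wb"))
p=w.pr([.4873,.1685,.014]); u,v=int(p[0]),int(p[1]); print(p)
u0,v0=max(0,u-70),max(0,v-65)
cv2.imwrite("pics/w18a.png",cv2.resize(w.img[v0:v0+130,u0:u0+140],None,fx=5,fy=4.6*5/4.6,interpolation=cv2.INTER_CUBIC)); print(u0,v0)
E
```

```text
t 18.65 tcp [489.7 110.5 225.1] w 52.9 F [0.4 0.6 0.3] M [-0.03 -0.06  0.01]
R [[0.999, 0.033, 0.011], [0.033, -0.999, 0.002], [0.011, -0.002, -1.0]] q [4.800e-02 2.600e-02 1.701e+00 1.000e-03 1.403e+00 1.500e-02]
[320.12155374 127.74768835]
250 62
```

View pics/w18a.png

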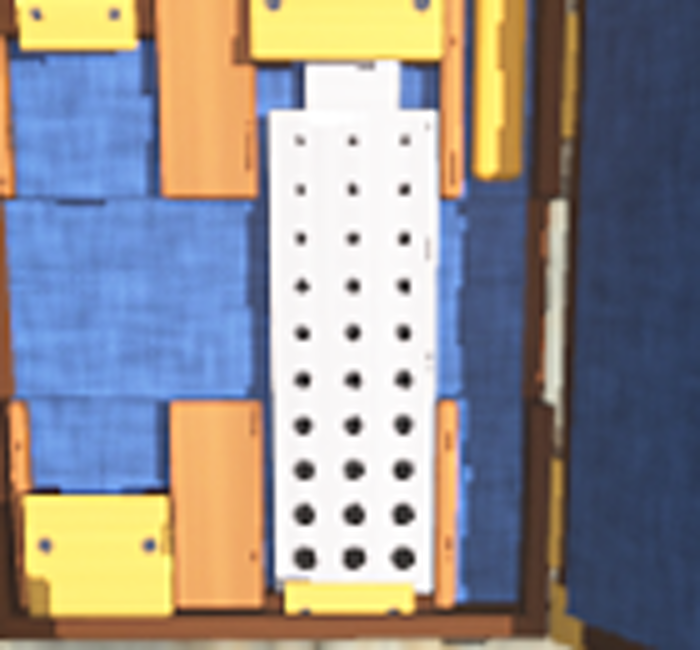

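View pics/w18.png

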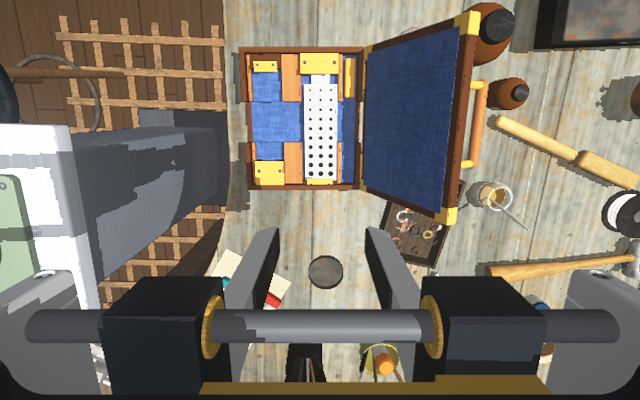

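Large plate is home: the tang is under the keeper and the rear edge under the lip. For the small plate I need to know how near the black pen pot and the cup stand, so I look at those.

```bash
python3 - <<'E'
from h import *
t=Cam("top"); s=Cam("side")
t.crop(350,165,450,245,7,"pics/t19.png"); s.crop(180,110,330,240,5,"pics/s19.png")
E
```

```text
(no output)
```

View pics/t19.png

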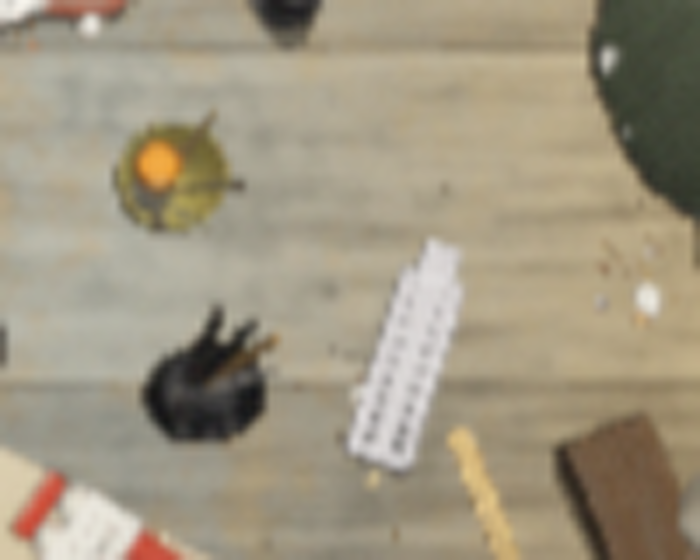

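View pics/s19.png

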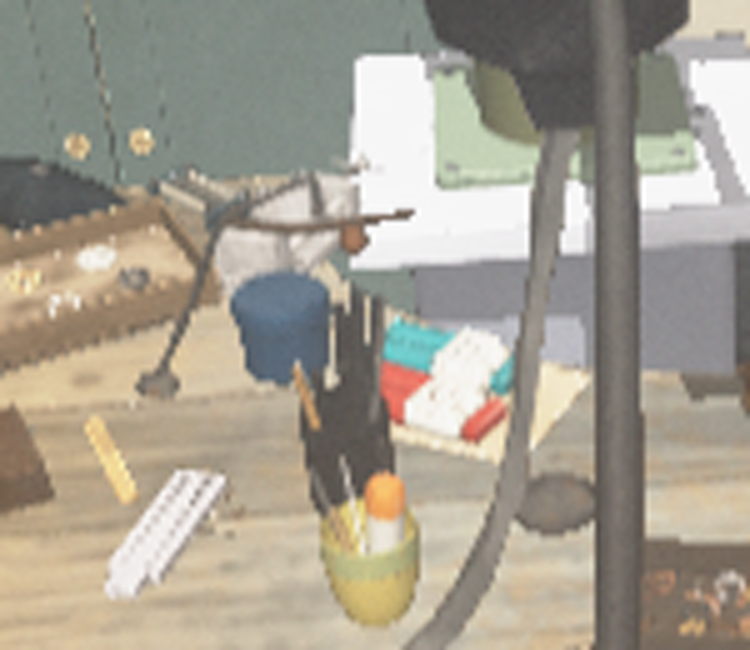

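```bash
python3 - <<'E'
from h import *
t=Cam("top"); s=Cam("side")
def tri(a,b):
    d1=t.M@np.array([(a[0]-t.cx)/t.f,(a[1]-t.cy)/t.f,1]); d2=s.M@np.array([(b[0]-s.cx)/s.f,(b[1]-s.cy)/s.f,1])
    A=np.stack([d1,-d2],1); x=np.linalg.lstsq(A,s.eye-t.eye,rcond=None)[0]
    p,q=t.eye+x[0]*d1,s.eye+x[1]*d2; return np.round((p+q)/2*1000),np.round(1000*np.linalg.norm(p-q))
T=lambda x,y:(350+x/7,165+y/7); S=lambda x,y:(180+x/5,110+y/5)
print("brush end",tri(T(272,340),S(298,365)))
print("tool tip",tri(T(217,310),S(375,290)),tri(T(217,310),S(355,285)))
print("tip2",tri(T(250,325),S(340,300)),tri(T(250,325),S(375,290)))
print("orange",tri(T(158,163),S(385,485)))
for z in (0,.05,.1): print(z,"pot c",np.round(t.bp(*T(205,392),z)*1000),"pot right",np.round(t.bp(*T(264,400),z)*1000),"bottom",np.round(t.bp(*T(205,440),z)*1000))
B=lambda x,y:np.round(t.bp(*T(x,y),.008)*1000,1)
print("small: rear",B(352,447),B(408,467),"tang",B(432,238),B(460,250),"sh",B(410,265),B(462,284))
E
```

```text
brush end (array([ 496., -168.,  112.]), np.float64(2.0))
tool tip (array([ 506., -128.,  162.]), np.float64(15.0)) (array([ 505., -132.,  165.]), np.float64(4.0))
tip2 (array([ 500., -145.,  154.]), np.float64(11.0)) (array([ 500., -135.,  160.]), np.float64(29.0))
orange (array([ 581., -123.,   86.]), np.float64(2.0))
0 pot c [ 479. -159.    0.] pot right [ 474. -188.    0.] bottom [ 455. -158.    0.]
0.05 pot c [ 476. -150.   50.] pot right [ 472. -178.   50.] bottom [ 453. -149.   50.]
0.1 pot c [ 473. -141.  100.] pot right [ 470. -167.  100.] bottom [ 452. -140.  100.]
small: rear [ 450.6 -229.3    8. ] [ 440.6 -256.6    8. ] tang [ 553.7 -273.2    8. ] [ 547.6 -287.     8. ] sh [ 540.3 -261.7    8. ] [ 530.6 -287.2    8. ]
```

Pen-pot tools reach about z 165 mm, and its brush tip is at about (496,-168,112). That is just at the edge of the gripper body for a mid-plate grasp, so I'll grip 8 mm towards the tang. Flying over at z 225 and turning.

Call:
move_arm --commands '[{"dp": [0.008, 0.5, 0], "rotation": [0, 0, 0], "gripper": 60}, {"dp": [0.008, 0.87, 0], "rotation": [0, 0, 0], "gripper": 60}, {"dp": [0.008, 0.9, 0], "rotation": [0, 0, 0], "gripper": 60}, {"dp": [0.008, 0.9, 0], "rotation": [0, 0, 0], "gripper": 60}, {"dp": [0.008, 0.9, 0], "rotation": [0, 0, 0], "gripper": 60}, {"dp": [0.008, 0.9, 0], "rotation": [0, 0, 0], "gripper": 60}, {"dp": [0.008, 0.9, 0], "rotation": [0, 0, 0], "gripper": 60}, {"dp": [0.008, 0.9, 0], "rotation": [0, 0, 0], "gripper": 60}, {"dp": [0.008, 0.68, 0], "rotation": [0, 0, 0], "gripper": 60}]'

```text
time_s: 19.8
tcp_pos: [0.5024, -0.2604, 0.2161]
eef_rot: [-0.002, 1.0, 0.018, -0.001]
force: [0.3, 0.8, -0.6]
gripper_width: 0.0599
```

Call:
move_arm --commands '[{"dp": [0, 0, 0.2], "rotation": [0, 0, -0.8], "gripper": 60}, {"dp": [0, 0, 0.3], "rotation": [0, 0, -0.95], "gripper": 60}, {"dp": [0, 0, 0.3], "rotation": [0, 0, -0.95], "gripper": 60}, {"dp": [0, 0, 0.3], "rotation": [0, 0, -0.95], "gripper": 60}, {"dp": [0, 0, 0.3], "rotation": [0, 0, -0.95], "gripper": 60}, {"dp": [0, 0, 0.3], "rotation": [0, 0, -0.95], "gripper": 60}, {"dp": [0, 0, 0.3], "rotation": [0, 0, -0.95], "gripper": 60}, {"dp": [0, 0, 0.3], "rotation": [0, 0, -0.95], "gripper": 60}, {"dp": [0, 0, 0.2], "rotation": [0, 0, -0.7], "gripper": 60}, {"dp": [0, 0, 0], "rotation": [0, 0, -0.44], "gripper": 60}]'

```text
time_s: 20.8
tcp_pos: [0.5009, -0.2561, 0.0891]
eef_rot: [-0.005, 0.814, 0.581, -0.0]
force: [-0.3, -0.7, -0.1]
gripper_width: 0.0597
```

```bash
python3 - <<'E'
from h import *
s,Rm=st()
w=Cam("wrist"); cv2.imwrite("pics/w20.png",w.img)
import pickle; pickle.dump((w.img,w.f,w.cx,w.cy,w.eye,w.M),open("w20.pkl","wb"))
E
```

```text
t 20.80 tcp [ 500.9 -256.1   89.1] w 59.7 F [-0.3 -0.7 -0.1] M [ 0.02 -0.1   0.01]
R [[0.324, 0.946, -0.006], [0.946, -0.324, 0.008], [0.005, -0.009, -1.0]] q [-0.628  0.309  1.672  0.003  1.171 -1.87 ]
```

View pics/w20.png

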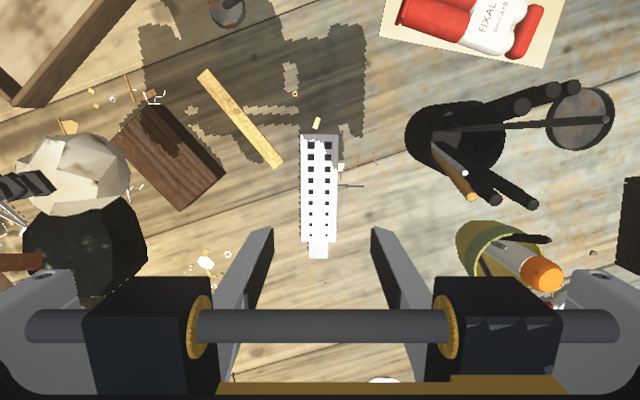

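```bash
python3 - <<'E'
import cv2
im=cv2.imread("pics/w20.png")
cv2.imwrite("pics/w20a.png",cv2.resize(im[120:270,270:370],None,fx=4,fy=4,interpolation=cv2.INTER_CUBIC))
E
```

```text
(no output)
```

View pics/w20a.png

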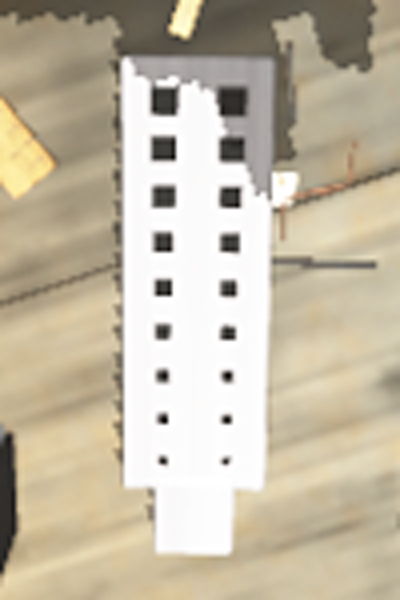

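```bash
python3 - <<'E'
from h import *
w=PC("w20.pkl"); s=readout.sense(); T=s["tcp_pos"]; Rm=q2R(s["eef_rot"]).as_matrix()
B=lambda x,y,z: w.bp(270+(x+.5)/4-.5,120+(y+.5)/4-.5,z)
pts=[B(*p,.008) for p in ((156,554),(233,554),(125,489),(266,489),(121,56),(275,56))]
P=np.array(pts)[:,:2]
M=np.array([[56,-9],[56,9],[40,-16],[40,16],[-56,-16],[-56,16]])/1000.
mc=M.mean(0);pc=P.mean(0);U,S,Vt=np.linalg.svd((M-mc).T@(P-pc)); Rr=(U@Vt).T; print(np.linalg.det(Rr))
t=pc-Rr@mc; print("mid",t*1000,"ang",np.degrees(np.arctan2(Rr[1,0],Rr[0,0])),np.round((M@Rr.T+t-P)*1000,1).tolist())
d=np.array([*t,T[2]])-T; print("mid rel tcp in tool mm",np.round(Rm.T@d*1000,1),"psi",np.degrees(np.arctan2(Rm[1,0],Rm[0,0])))
E
```

```text
1.0000000000000007
mid [ 495.63693843 -257.08500803] ang -19.385374601276073 [[-0.1, -0.0], [0.1, 0.2], [-0.1, -0.1], [0.1, -0.0], [-0.1, -0.1], [0.2, 0.0]]
mid rel tcp in tool mm [-2.4 -5.3  0. ] psi 71.13928912046207
```

Call:
move_arm --commands '[{"dp": [-0.035, 0.07, 0], "rotation": [0, 0, 0.07], "gripper": 60}, {"dp": [0, 0, 0], "rotation": [0, 0, 0], "gripper": 60}, {"dp": [0, 0, 0], "rotation": [0, 0, 0], "gripper": 60}]'

```text
time_s: 21.15
tcp_pos: [0.5059, -0.2617, 0.0933]
eef_rot: [-0.001, 0.818, 0.575, 0.001]
force: [-0.3, -0.4, -0.1]
gripper_width: 0.06
```

```bash
python3 - <<'E'
from h import *
s,Rm=st(); T=s["tcp_pos"]
d=np.array([.4956,-.2571,T[2]])-T; print(np.round(Rm.T@d*1000,1),np.degrees(np.arctan2(Rm[1,0],Rm[0,0])))
w=Cam("wrist"); im=w.img.copy()
a=np.radians(-19.39)
for x,y in ((56,-9),(56,9),(40,-16),(40,16),(-56,-16),(-56,16)):
    p=w.pr([.4956+(np.cos(a)*x-np.sin(a)*y)/1000,-.2571+(np.sin(a)*x+np.cos(a)*y)/1000,.008]); cv2.circle(im,tuple(np.round(p).astype(int).tolist()),1,(0,0,255),-1)
cv2.imwrite("pics/w21.png",cv2.resize(im[110:290,200:560],None,fx=2.2,fy=2.2,interpolation=cv2.INTER_CUBIC))
E
```

```text
t 21.15 tcp [ 505.9 -261.7   93.3] w 60.0 F [-0.3 -0.4 -0.1] M [ 0.07 -0.08 -0.  ]
R [[0.338, 0.941, -0.0], [0.941, -0.338, 0.003], [0.003, -0.001, -1.0]] q [-0.631  0.312  1.658  0.002  1.174 -1.857]
[  0.9 -11.3   0. ] 70.2317039232128
```

View pics/w21.png

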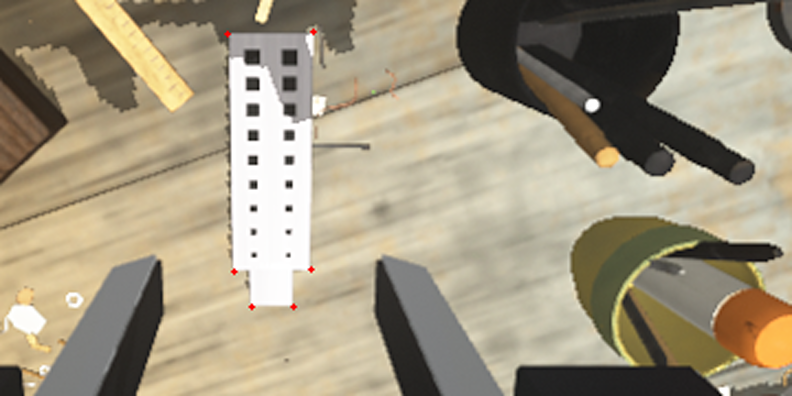

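```bash
python3 - <<'E'
from h import *
w=Cam("wrist"); s=readout.sense(); T=s["tcp_pos"]; Rm=q2R(s["eef_rot"]).as_matrix()
for n,(x,y) in dict(brush=(607,157),t1=(659,162),t2=(742,171)).items():
    for z in (.10,.112,.125,.16):
        p=w.bp(200+x/2.2,110+y/2.2,z); print(n,z,np.round(p*1000),"tool xy rel TCP",np.round((Rm.T@(p-T))[:2]*1000))
E
```

```text
brush 0.1 [ 499. -166.  100.] tool xy rel TCP [ 88. -39.]
brush 0.112 [ 494. -171.  112.] tool xy rel TCP [ 81. -42.]
brush 0.125 [ 489. -176.  125.] tool xy rel TCP [ 75. -45.]
brush 0.16 [ 476. -191.  160.] tool xy rel TCP [ 57. -52.]
t1 0.1 [ 505. -154.  100.] tool xy rel TCP [101. -38.]
t1 0.112 [ 500. -160.  112.] tool xy rel TCP [ 94. -41.]
t1 0.125 [ 494. -166.  125.] tool xy rel TCP [ 87. -43.]
t1 0.16 [ 480. -183.  160.] tool xy rel TCP [ 66. -51.]
t2 0.1 [ 514. -134.  100.] tool xy rel TCP [123. -35.]
t2 0.112 [ 509. -141.  112.] tool xy rel TCP [115. -38.]
t2 0.125 [ 502. -149.  125.] tool xy rel TCP [105. -41.]
t2 0.16 [ 486. -170.  160.] tool xy rel TCP [ 80. -50.]
```

The brush tip clears the body by about 4 mm if I keep the present 11 mm offset towards the tang. Finger room in the channel still allows that. Descending.

Call:
move_arm --commands '[{"dp": [0.018, -0.015, 0.4], "rotation": [0, 0, -0.05], "gripper": 60}, {"dp": [0, 0, 0.6], "rotation": [0, 0, 0], "gripper": 60}, {"dp": [0, 0, 0.5], "rotation": [0, 0, 0], "gripper": 60}, {"dp": [0, 0, 0.25], "rotation": [0, 0, 0], "gripper": 55}, {"dp": [0, 0, 0.07], "rotation": [0, 0, 0], "gripper": 50}, {"dp": [0, 0, 0], "rotation": [0, 0, 0], "gripper": 50}, {"dp": [0, 0, 0], "rotation": [0, 0, 0], "gripper": 50}]'

```text
time_s: 21.95
tcp_pos: [0.5063, -0.2614, 0.0038]
eef_rot: [0.0, 0.816, 0.578, 0.001]
force: [-0.4, 0.1, 0.5]
gripper_width: 0.0502
```

```bash
python3 - <<'E'
from h import *
s,Rm=st(); T=s["tcp_pos"]
d=np.array([.4956,-.2571,T[2]])-T; print(np.round(Rm.T@d*1000,1),np.degrees(np.arctan2(Rm[1,0],Rm[0,0])))
E
```

```text
t 21.95 tcp [ 506.3 -261.4    3.8] w 50.2 F [-0.4  0.1  0.5] M [ 0.04 -0.17 -0.02]
R [[0.331, 0.943, 0.002], [0.943, -0.331, 0.001], [0.002, 0.002, -1.0]] q [-0.63   0.439  1.703  0.002  0.999 -1.864]
[  0.5 -11.6  -0. ] 70.64317827987837
```

Call:
move_arm --commands '[{"dp": [0, -0.01, 0.05], "rotation": [0, 0, 0], "gripper": 50}, {"dp": [0, 0, 0], "rotation": [0, 0, 0], "gripper": 20}, {"dp": [0, 0, 0], "rotation": [0, 0, 0], "gripper": 20}, {"dp": [0, 0, 0], "rotation": [0, 0, 0], "gripper": 20}, {"dp": [0, 0, 0], "rotation": [0, 0, 0], "gripper": 20}, {"dp": [0, 0, 0], "rotation": [0, 0, 0], "gripper": 20}]'

```text
time_s: 22.55
tcp_pos: [0.505, -0.2607, 0.0003]
eef_rot: [-0.001, 0.816, 0.578, 0.001]
force: [-1.0, -0.2, 3.2]
gripper_width: 0.0314
```

```bash
python3 - <<'E'
from h import *
s,Rm=st()
w=Cam("wrist"); cv2.imwrite("pics/w22.png",w.img)
E
```

```text
t 22.55 tcp [ 5.050e+02 -2.607e+02  3.000e-01] w 31.4 F [-1.  -0.2  3.2] M [-0.07  0.04  0.03]
R [[0.331, 0.944, 0.0], [0.944, -0.331, 0.002], [0.002, -0.0, -1.0]] q [-0.63   0.443  1.706  0.002  0.994 -1.864]
```

Viewing is used up (40 pictures), so from here I measure by code on the images. Grip is good (31.4 mm). I'll take the small bay's place from the last case view, using the large plate at home as the reference.

```bash
python3 - <<'E'
from h import *
w=PC("w18.pkl")
A=lambda x,y,z: w.bp(250+(x+.5)/5-.5,62+(y+.5)/5-.5,z)
def L(p,C=np.array([.4672,.1734])): return np.round(c2l(p,C)*1000,1)
for n,p in dict(Lsh=(353.5,112,.018),Lrear=(353,580,.018),keepL=(347,60,.026),lipL=(349,583,.0225),keepS=(97.5,493,.026),lipS=(77.5,50,.0225),ribS_lo_l=(28,440,.018),ribS_lo_r=(168,440,.018),ribS_hi_l=(12,150,.018),ribS_hi_r=(155,150,.018),chanlo=(80,396,.010),chanhi=(80,198,.010)).items():
    q=A(*p); print(n,np.round(q*1000,1),"local",L(q))
# yellow mask extents in native pixels
hsv=cv2.cvtColor(w.img,cv2.COLOR_BGR2HSV); m=cv2.inRange(hsv,(22,120,120),(34,255,255))
n,lab,stt,cen=cv2.connectedComponentsWithStats(m)
for i in range(1,n):
    if stt[i][4]>60 and stt[i][1]<220: print(stt[i],np.round(cen[i],1))
E
```

```text
Lsh [485.9 218.9  18. ] local [20.1 44.8]
Lrear [489.4 106.9  18. ] local [ 20.  -67.2]
keepL [484.  229.3  26. ] local [18.6 55.3]
lipL [488.3 107.   22.5] local [ 19. -67.]
keepS [426.1 128.3  26. ] local [-42.5 -43.8]
lipS [422.2 229.7  22.5] local [-43.2  57.7]
ribS_lo_l [407.9 139.7  18. ] local [-60.3 -31.8]
ribS_lo_r [442.5 140.8  18. ] local [-25.8 -31.8]
ribS_hi_l [405.7 207.6  18. ] local [-60.4  36.2]
ribS_hi_r [439.3 208.8  18. ] local [-26.7  36.3]
chanlo [419.6 150.1  10. ] local [-48.4 -21.8]
chanhi [420.2 197.6  10. ] local [-46.2  25.7]
[468  11  12  24 231] [473.7  22.4]
[300  53  39  21 763] [319.   62.8]
[346  59   4  38 130] [347.3  77.5]
[253  61  24  11 226] [265.1  65.8]
[471  81  12   7  82] [476.4  84. ]
[255 161  30  24 618] [269.5 172.2]
[461 161  12   7  72] [466.3 163.8]
[307 178  26   6 122] [319.1 180.9]
[447 207  10  18 146] [451.6 215.7]
```

Call:
move_arm --commands '[{"dp": [0, 0, -0.2], "rotation": [0, 0, 0], "gripper": 20}, {"dp": [0, 0, -0.6], "rotation": [0, 0, 0], "gripper": 20}, {"dp": [0, 0, -0.9], "rotation": [0, 0, 0], "gripper": 20}, {"dp": [0, 0, -0.9], "rotation": [0, 0, 0], "gripper": 20}, {"dp": [0, 0, -0.9], "rotation": [0, 0, 0], "gripper": 20}, {"dp": [0, 0, -0.7], "rotation": [0, 0, 0], "gripper": 20}, {"dp": [0, 0, -0.3], "rotation": [0, 0, 0], "gripper": 20}, {"dp": [0, 0, 0], "rotation": [0, 0, 0], "gripper": 20}]'

```text
time_s: 23.4
tcp_pos: [0.5059, -0.2617, 0.2273]
eef_rot: [0.001, 0.816, 0.578, 0.002]
force: [-0.3, -0.7, -2.2]
gripper_width: 0.0315
```

Plate lifted (Fz -2.2 N). Small bay estimated at (425.0, 176.7), line yaw about 2.0°, keeper edge y about 126.7, lip edge y about 229.2. Flying over, then turning the tang to -y.

Call:
move_arm --commands '[{"dp": [0.45, -0.26, 0], "rotation": [0, 0, 0], "gripper": 20}, {"dp": [0.8, -0.45, 0], "rotation": [0, 0, 0], "gripper": 20}, {"dp": [0.8, -0.46, 0], "rotation": [0, 0, 0], "gripper": 20}, {"dp": [0.8, -0.46, 0], "rotation": [0, 0, 0], "gripper": 20}, {"dp": [0.8, -0.46, 0], "rotation": [0, 0, 0], "gripper": 20}, {"dp": [0.8, -0.46, 0], "rotation": [0, 0, 0], "gripper": 20}, {"dp": [0.8, -0.46, 0], "rotation": [0, 0, 0], "gripper": 20}, {"dp": [0.8, -0.46, 0], "rotation": [0, 0, 0], "gripper": 20}, {"dp": [0.8, -0.46, 0], "rotation": [0, 0, 0], "gripper": 20}, {"dp": [0.7, -0.4, 0], "rotation": [0, 0, 0], "gripper": 20}]'

```text
time_s: 24.4
tcp_pos: [0.4227, 0.1686, 0.2227]
eef_rot: [-0.002, 0.816, 0.578, -0.002]
force: [0.6, -0.2, -3.0]
gripper_width: 0.0314
```

Call:
move_arm --commands '[{"dp": [0.2, -0.1, 0], "rotation": [0, 0, 0.5], "gripper": 20}, {"dp": [0, 0, 0], "rotation": [0, 0, 0.95], "gripper": 20}, {"dp": [0, 0, 0], "rotation": [0, 0, 0.95], "gripper": 20}, {"dp": [0, 0, 0], "rotation": [0, 0, 0.95], "gripper": 20}, {"dp": [0, 0, 0], "rotation": [0, 0, 0.95], "gripper": 20}, {"dp": [0, 0, 0], "rotation": [0, 0, 0.95], "gripper": 20}, {"dp": [0, 0, 0], "rotation": [0, 0, 0.95], "gripper": 20}, {"dp": [0, 0, 0], "rotation": [0, 0, 0.95], "gripper": 20}, {"dp": [0, 0, 0], "rotation": [0, 0, 0.9], "gripper": 20}, {"dp": [0, 0, 0], "rotation": [0, 0, 0.52], "gripper": 20}]'

```text
time_s: 25.4
tcp_pos: [0.422, 0.1776, 0.2225]
eef_rot: [-0.001, 1.0, 0.016, -0.003]
force: [0.2, -0.6, -1.5]
gripper_width: 0.0312
```

Call:
move_arm --commands '[{"dp": [0, 0, 0], "rotation": [0, 0, 0], "gripper": 20}, {"dp": [0, 0, 0], "rotation": [0, 0, 0], "gripper": 20}]'

```text
time_s: 25.6
tcp_pos: [0.4228, 0.1777, 0.2238]
eef_rot: [-0.001, 1.0, 0.019, -0.002]
force: [-0.0, -0.0, -2.5]
gripper_width: 0.0317
```

```bash
python3 - <<'E'
from h import *
s,Rm=st(); print(np.degrees(np.arctan2(Rm[1,0],Rm[0,0])))
w=Cam("wrist"); import pickle; pickle.dump((w.img,w.f,w.cx,w.cy,w.eye,w.M),open("w23.pkl","wb"))
T=s["tcp_pos"]
# predicted tang corners/shoulders of the held plate (top face), keeper corners
for n,x,y in (("tangL",-9,45.9),("tangR",9,45.9),("shL",-16,29.9),("shR",16,29.9),("rearL",-16,-66.1),("rearR",16,-66.1)):
    print(n,np.round(w.pr(T+Rm@np.array([x,y,0.6-8])/1000),1))
for p in ([.4261-.015,.1267,.026],[.4261+.015,.1267,.026],[.4221,.2292,.0225]): print("keeper/lip",np.round(w.pr(p),1))
hsv=cv2.cvtColor(w.img,cv2.COLOR_BGR2HSV); m=cv2.inRange(hsv,(22,120,100),(34,255,255))
n,lab,stt,cen=cv2.connectedComponentsWithStats(m)
for i in range(1,n):
    if stt[i][4]>60: print(stt[i],np.round(cen[i],1))
E
```

```text
t 25.60 tcp [422.8 177.7 223.8] w 31.7 F [-0.  -0.  -2.5] M [-0.05 -0.09 -0.05]
R [[0.999, 0.038, -0.004], [0.038, -0.999, 0.002], [-0.004, -0.002, -1.0]] q [ 0.207 -0.059  1.788  0.003  1.417  0.169]
2.1765997765404594
tangL [308.5 310.9]
tangR [336.7 311. ]
shL [297.1 288.7]
shR [348.3 288.8]
rearL [293.4 132.1]
rearR [352.3 132.1]
keeper/lip [312.4 215.1]
keeper/lip [335.9 216. ]
keeper/lip [324.3 133.8]
[544 112  11  20 159] [549.  121.5]
[359 117  37  20 652] [376.7 126. ]
[400 122   6  34 104] [402.4 138.4]
[314 124  21   9 173] [324.1 128.1]
[370 231  13   5  62] [376.1 232.9]
[512 283  10  16 100] [516.8 290.7]
```

```bash
python3 - <<'E'
from h import *
w=PC("w23.pkl"); im=w.img.astype(int)
for v in (150,200,250): 
    print(v,[(u,tuple(im[v,u])) for u in list(range(288,300,1))]); print(v,[(u,tuple(im[v,u])) for u in range(345,357)])
for u in (300,345): print(u,[(v,tuple(im[v,u])) for v in range(124,142)])
E
```

```text
150 [(288, (np.int64(126), np.int64(139), np.int64(141))), (289, (np.int64(125), np.int64(137), np.int64(138))), (290, (np.int64(129), np.int64(143), np.int64(144))), (291, (np.int64(92), np.int64(103), np.int64(104))), (292, (np.int64(66), np.int64(74), np.int64(76))), (293, (np.int64(62), np.int64(68), np.int64(70))), (294, (np.int64(175), np.int64(175), np.int64(180))), (295, (np.int64(242), np.int64(242), np.int64(245))), (296, (np.int64(245), np.int64(245), np.int64(247))), (297, (np.int64(243), np.int64(243), np.int64(246))), (298, (np.int64(242), np.int64(242), np.int64(245))), (299, (np.int64(242), np.int64(242), np.int64(244)))]
150 [(345, (np.int64(246), np.int64(246), np.int64(248))), (346, (np.int64(247), np.int64(247), np.int64(249))), (347, (np.int64(248), np.int64(248), np.int64(250))), (348, (np.int64(248), np.int64(248), np.int64(249))), (349, (np.int64(247), np.int64(247), np.int64(249))), (350, (np.int64(249), np.int64(247), np.int64(247))), (351, (np.int64(195), np.int64(206), np.int64(227))), (352, (np.int64(103), np.int64(156), np.int64(227))), (353, (np.int64(9
[... 3965 characters left out ...]
(129, (np.int64(100), np.int64(168), np.int64(240))), (130, (np.int64(101), np.int64(168), np.int64(240))), (131, (np.int64(100), np.int64(168), np.int64(240))), (132, (np.int64(100), np.int64(170), np.int64(243))), (133, (np.int64(98), np.int64(134), np.int64(192))), (134, (np.int64(175), np.int64(177), np.int64(185))), (135, (np.int64(234), np.int64(233), np.int64(236))), (136, (np.int64(245), np.int64(246), np.int64(247))), (137, (np.int64(246), np.int64(246), np.int64(248))), (138, (np.int64(246), np.int64(246), np.int64(247))), (139, (np.int64(245), np.int64(246), np.int64(247))), (140, (np.int64(245), np.int64(246), np.int64(247))), (141, (np.int64(245), np.int64(246), np.int64(247)))]
```

Held plate checked by pixel edges: rear edge about 65.1–66 mm behind the TCP, sides within 0.6 px. Shifting +2.2 mm in x, descending and tipping the tang down.

Call:
move_arm --commands '[{"dp": [0.044, 0, 0.4], "rotation": [0, 0, 0], "gripper": 20}, {"dp": [0, 0, 0.8], "rotation": [0, 0, 0], "gripper": 20}, {"dp": [0, 0, 0.9], "rotation": [0, 0, 0], "gripper": 20}, {"dp": [0, 0, 0.7], "rotation": [0, 0, 0], "gripper": 20}, {"dp": [0, 0, 0.28], "rotation": [0.4, 0, 0.02], "gripper": 20}, {"dp": [0, 0, 0], "rotation": [0.8, 0, 0], "gripper": 20}, {"dp": [0, 0, 0], "rotation": [0.68, 0, 0], "gripper": 20}, {"dp": [0, 0, 0], "rotation": [0, 0, 0], "gripper": 20}, {"dp": [0, 0, 0], "rotation": [0, 0, 0], "gripper": 20}]'

```text
time_s: 26.55
tcp_pos: [0.4263, 0.1778, 0.0717]
eef_rot: [-0.131, 0.991, 0.016, -0.003]
force: [0.3, 0.5, -0.8]
gripper_width: 0.0316
```

```bash
cat >> h.py <<'E'
def tipsS(tl=46.5,off=0.6,rear=65.5):
    s=readout.sense(); Rm=q2R(s["eef_rot"]).as_matrix(); T=s["tcp_pos"]*1000
    for n,y in (("tip",tl),("rear",-rear)):
        for m,z in (("bot",off),("top",off-8)):
            print(n,m,np.round(T+Rm@np.array([0,y,z]),1))
E
python3 - <<'E'
from h import *
Y=np.radians(2.0)
s,Rm=st(); tipsS(); mv(0,0,-10,Y); mv(0,-10,0,Y)
w=Cam("wrist"); import pickle; pickle.dump((w.img,w.f,w.cx,w.cy,w.eye,w.M),open("w24.pkl","wb"))
hsv=cv2.cvtColor(w.img,cv2.COLOR_BGR2HSV); m=cv2.inRange(hsv,(20,110,70),(36,255,255))
n,lab,stt,cen=cv2.connectedComponentsWithStats(m)
for i in range(1,n):
    if stt[i][4]>40 and stt[i][0]<420: print(stt[i],np.round(cen[i],1))
T=s["tcp_pos"]
for n,x,y in (("tangL",-9,46.5),("tangR",9,46.5),("shL",-16,30.5),("shR",16,30.5)): print(n,np.round(w.pr(T+Rm@np.array([x,y,0.6-8])/1000),1))
for p in ([.4261-.015,.1267,.026],[.4261+.015,.1267,.026],[.4221,.2292,.0225]): print("keeper/lip",np.round(w.pr(p),1))
E
```

```text
t 26.55 tcp [426.3 177.8  71.7] w 31.6 F [ 0.3  0.5 -0.8] M [-0.26 -0.12 -0.03]
R [[0.999, 0.031, -0.009], [0.032, -0.965, 0.26], [-0.001, -0.26, -0.965]] q [ 0.006  0.102  1.998  0.302  1.069 -0.176]
tip bot [427.8 133.1  59. ]
tip top [427.8 131.   66.7]
rear bot [424.3 241.2  88.2]
rear top [424.4 239.1  95.9]
case d (0, 0, -10) -> dp [0.    0.052 0.193]
case d (0, -10, 0) -> dp [ 0.001  0.193 -0.052]
[ 372  139   57   28 1505] [400.2 152.4]
[247 295  16  64 499] [253.1 328.1]
[298 297   9  12  88] [302.  302.6]
[336 297   8  12  94] [339.4 302.5]
[384 296  13  63 298] [392.2 333.5]
[ 150  375  351   20 4813] [342.7 386.3]
tangL [308.6 311.8]
tangR [336.8 311.8]
shL [297.1 289.6]
shR [348.3 289.6]
keeper/lip [300.8 296.9]
keeper/lip [339.7 298.2]
keeper/lip [319.4 164.8]
```

Keeper blobs on either side of the tang show its edge at v 297, as predicted, centred within about 0.7 mm. Descending to 13 mm.

Call:
move_arm --commands '[{"dp": [-0.014, 0.12, 0.444], "rotation": [0, 0, 0], "gripper": 20}, {"dp": [0, 0.08, 0.3], "rotation": [0, 0, 0], "gripper": 20}, {"dp": [0, 0.03, 0.11], "rotation": [0, 0, 0], "gripper": 20}, {"dp": [0, 0, 0], "rotation": [0, 0, 0], "gripper": 20}, {"dp": [0, 0, 0], "rotation": [0, 0, 0], "gripper": 20}]'

```text
time_s: 27.1
tcp_pos: [0.4263, 0.1791, 0.0284]
eef_rot: [-0.132, 0.991, 0.017, -0.002]
force: [0.7, 1.1, -1.2]
gripper_width: 0.0312
```

```bash
python3 - <<'E'
from h import *
Y=np.radians(2.0)
s,Rm=st(); tipsS(); mv(0,0,-1,Y); mv(0,-1,0,Y)
w=Cam("wrist"); import pickle; pickle.dump((w.img,w.f,w.cx,w.cy,w.eye,w.M),open("w25.pkl","wb"))
hsv=cv2.cvtColor(w.img,cv2.COLOR_BGR2HSV); m=cv2.inRange(hsv,(20,110,70),(36,255,255))
n,lab,stt,cen=cv2.connectedComponentsWithStats(m)
for i in range(1,n):
    if stt[i][4]>30 and stt[i][0]<420: print(stt[i],np.round(cen[i],1))
T=s["tcp_pos"]
for n,x,y in (("tangL",-9,46.5),("tangR",9,46.5),("shL",-16,30.5),("shR",16,30.5)): print(n,np.round(w.pr(T+Rm@np.array([x,y,0.6-8])/1000),1))
for p in ([.4267-.0175,.1267,.026],[.4267+.0175,.1267,.026]): print("keeper",np.round(w.pr(p),1))
E
```

```text
t 27.10 tcp [426.3 179.1  28.4] w 31.2 F [ 0.7  1.1 -1.2] M [-0.26 -0.08 -0.03]
R [[0.999, 0.034, -0.008], [0.035, -0.965, 0.262], [0.001, -0.262, -0.965]] q [ 0.008  0.183  2.022  0.323  0.968 -0.215]
tip bot [427.8 134.4  15.7]
tip top [427.9 132.3  23.4]
rear bot [424.  242.4  45. ]
rear top [424.1 240.3  52.7]
case d (0, 0, -1) -> dp [-0.     0.005  0.019]
case d (0, -1, 0) -> dp [ 0.     0.019 -0.005]
[ 384  128   69   35 2315] [418.1 145.2]
[247 295  16  64 490] [253.  327.9]
[386 309  11  49 234] [392.7 336.3]
[ 292  344   55   25 1017] [316.8 356.4]
[ 150  375  351   20 4756] [342.7 386.2]
tangL [308.6 311.8]
tangR [336.8 311.8]
shL [297.2 289.6]
shR [348.3 289.6]
keeper [292.8 321.1]
keeper [348.2 323.1]
```

Call:
move_arm --commands '[{"dp": [-0.012, 0.016, 0.061], "rotation": [0, 0, 0], "gripper": 20}, {"dp": [0, 0.06, -0.016], "rotation": [0, 0, 0], "gripper": 20}, {"dp": [0, 0.06, -0.016], "rotation": [0, 0, 0], "gripper": 20}, {"dp": [0, 0, 0], "rotation": [0, 0, 0], "gripper": 20}, {"dp": [0, 0, 0], "rotation": [0, 0, 0], "gripper": 20}]'

```text
time_s: 27.65
tcp_pos: [0.4255, 0.1721, 0.0248]
eef_rot: [-0.132, 0.991, 0.016, -0.002]
force: [-0.1, -0.1, -2.1]
gripper_width: 0.0315
```

```bash
python3 - <<'E'
from h import *
s,Rm=st(); tipsS()
E
```

```text
t 27.65 tcp [425.5 172.1  24.8] w 31.5 F [-0.1 -0.1 -2.1] M [-0.27 -0.12  0.01]
R [[0.999, 0.032, -0.008], [0.033, -0.965, 0.262], [0.0, -0.262, -0.965]] q [-0.008  0.187  2.028  0.325  0.963 -0.233]
tip bot [427.  127.4  12. ]
tip top [427.  125.4  19.7]
rear bot [423.4 235.5  41.4]
rear top [423.5 233.4  49.1]
```

Call:
move_arm --commands '[{"dp": [0, 0.04, -0.011], "rotation": [0, 0, 0], "gripper": 20}, {"dp": [0, 0.04, -0.011], "rotation": [0, 0, 0], "gripper": 20}, {"dp": [0, 0, 0], "rotation": [0, 0, 0], "gripper": 20}]'

```text
time_s: 27.95
tcp_pos: [0.4255, 0.1692, 0.025]
eef_rot: [-0.133, 0.991, 0.016, -0.002]
force: [-0.8, 5.4, -1.4]
gripper_width: 0.0313
```

```bash
python3 - <<'E'
from h import *
s,Rm=st(); tipsS()
E
```

```text
t 27.95 tcp [425.5 169.2  25. ] w 31.3 F [-0.8  5.4 -1.4] M [ 0.89 -0.09 -0.01]
R [[0.999, 0.031, -0.009], [0.033, -0.964, 0.264], [-0.0, -0.264, -0.964]] q [-0.017  0.186  2.029  0.327  0.966 -0.242]
tip bot [426.9 124.5  12.1]
tip top [427.  122.4  19.8]
rear bot [423.4 232.5  41.7]
rear top [423.5 230.4  49.4]
```

Contact: Fy +5.4 N at tip y 122.4 (122.7 predicted). Pressing in about 6 mm further and 1 mm lower.

Call:
move_arm --commands '[{"dp": [0, 0.045, 0.01], "rotation": [0, 0, 0], "gripper": 20}, {"dp": [0, 0.05, -0.013], "rotation": [0, 0, 0], "gripper": 20}, {"dp": [0, 0.045, -0.012], "rotation": [0, 0, 0], "gripper": 20}, {"dp": [0, 0, 0], "rotation": [0, 0, 0], "gripper": 20}]'

```text
time_s: 28.35
tcp_pos: [0.4257, 0.1632, 0.0244]
eef_rot: [-0.134, 0.991, 0.016, -0.002]
force: [-0.2, 8.2, 1.6]
gripper_width: 0.0313
```

```bash
python3 - <<'E'
from h import *
s,Rm=st(); tipsS(); mv(0,0,-1,np.radians(2))
w=Cam("wrist"); im=w.img; 
# rear edge of plate: profile along plate centre line, to check for slip in the grip
T=s["tcp_pos"]
for x in (-11,11):
    a=w.pr(T+Rm@np.array([x,-55,0.6-8])/1000); b=w.pr(T+Rm@np.array([x,-75,0.6-8])/1000)
    print(x,[(k,int(im[int(round(a[1]+(b[1]-a[1])*(k-55)/20)),int(round(a[0]+(b[0]-a[0])*(k-55)/20))].min())) for k in np.arange(60,72,1)])
E
```

```text
t 28.35 tcp [425.7 163.2  24.4] w 31.3 F [-0.2  8.2  1.6] M [ 1.42 -0.07 -0.02]
R [[0.999, 0.031, -0.009], [0.032, -0.963, 0.266], [-0.0, -0.266, -0.964]] q [-0.033  0.186  2.031  0.328  0.969 -0.258]
tip bot [427.1 118.6  11.4]
tip top [427.2 116.4  19.1]
rear bot [423.7 226.5  41.2]
rear top [423.7 224.3  49. ]
case d (0, 0, -1) -> dp [0.    0.005 0.019]
-11 [(np.int64(60), 243), (np.int64(61), 242), (np.int64(62), 242), (np.int64(63), 243), (np.int64(64), 243), (np.int64(65), 223), (np.int64(66), 107), (np.int64(67), 119), (np.int64(68), 116), (np.int64(69), 115), (np.int64(70), 114), (np.int64(71), 113)]
11 [(np.int64(60), 239), (np.int64(61), 240), (np.int64(62), 240), (np.int64(63), 240), (np.int64(64), 240), (np.int64(65), 216), (np.int64(66), 56), (np.int64(67), 30), (np.int64(68), 44), (np.int64(69), 50), (np.int64(70), 50), (np.int64(71), 51)]
```

Call:
move_arm --commands '[{"dp": [0, 0.026, 0.037], "rotation": [-0.32, 0, 0], "gripper": 20}, {"dp": [0, 0.024, 0.038], "rotation": [-0.32, 0, 0], "gripper": 20}, {"dp": [0, 0.007, 0.042], "rotation": [-0.32, 0, 0], "gripper": 20}, {"dp": [0, 0, 0], "rotation": [0, 0, 0], "gripper": 20}]'

```text
time_s: 28.8
tcp_pos: [0.4257, 0.1628, 0.0179]
eef_rot: [-0.067, 0.998, 0.017, -0.001]
force: [-0.7, 8.3, 1.2]
gripper_width: 0.0317
```

```bash
python3 - <<'E'
from h import *
s,Rm=st(); tipsS(); mv(0,0,-1,np.radians(2));mv(0,-1,0,np.radians(2))
E
```

```text
t 28.80 tcp [425.7 162.8  17.9] w 31.7 F [-0.7  8.3  1.2] M [ 1.57  0.08 -0.01]
R [[0.999, 0.034, -0.004], [0.034, -0.99, 0.134], [0.0, -0.135, -0.991]] q [ 0.071  0.195  2.011  0.168  0.936 -0.062]
tip bot [427.2 116.9  11. ]
tip top [427.3 115.8  18.9]
rear bot [423.5 227.8  26.1]
rear top [423.5 226.7  34. ]
case d (0, 0, -1) -> dp [-0.     0.003  0.02 ]
case d (0, -1, 0) -> dp [ 0.     0.02  -0.003]
```

Call:
move_arm --commands '[{"dp": [0, 0.036, -0.005], "rotation": [0, 0, 0], "gripper": 20}, {"dp": [0, 0.005, 0.041], "rotation": [-0.32, 0, 0], "gripper": 20}, {"dp": [0, 0.003, 0.042], "rotation": [-0.32, 0, 0], "gripper": 20}, {"dp": [0, 0, 0], "rotation": [0, 0, 0], "gripper": 20}]'

```text
time_s: 29.2
tcp_pos: [0.4258, 0.1613, 0.0135]
eef_rot: [-0.023, 1.0, 0.017, -0.0]
force: [-1.9, 10.0, 1.8]
gripper_width: 0.0314
```

```bash
python3 - <<'E'
from h import *
s,Rm=st(); tipsS(); mv(0,0,-1,np.radians(2));mv(0,-1,0,np.radians(2))
E
```

```text
t 29.20 tcp [425.8 161.3  13.5] w 31.4 F [-1.9 10.   1.8] M [ 1.67  0.2  -0.03]
R [[0.999, 0.034, -0.001], [0.034, -0.998, 0.046], [0.0, -0.046, -0.999]] q [0.137 0.213 1.994 0.057 0.93  0.069]
tip bot [427.3 114.9  10.8]
tip top [427.4 114.5  18.8]
rear bot [423.6 226.7  15.9]
rear top [423.6 226.3  23.9]
case d (0, 0, -1) -> dp [-0.     0.001  0.02 ]
case d (0, -1, 0) -> dp [ 0.     0.02  -0.001]
```

The rear end is now down beside the lip (y 226.7, z 15.9). Finishing level and pressing down.

Call:
move_arm --commands '[{"dp": [0, 0.001, 0.024], "rotation": [-0.17, 0, 0], "gripper": 20}, {"dp": [0, 0, 0.024], "rotation": [-0.16, 0, 0], "gripper": 20}, {"dp": [0, 0, 0.025], "rotation": [0, 0, 0], "gripper": 20}, {"dp": [0, 0, 0], "rotation": [0, 0, 0], "gripper": 20}]'

```text
time_s: 29.6
tcp_pos: [0.4262, 0.1609, 0.0103]
eef_rot: [-0.0, 1.0, 0.016, 0.001]
force: [-2.9, 8.8, 3.8]
gripper_width: 0.0315
```

```bash
python3 - <<'E'
from h import *
s,Rm=st(); tipsS()
w=Cam("wrist"); im=w.img; T=s["tcp_pos"]
for x in (-12,0,12):
    a=w.pr(T+Rm@np.array([x,-55,0.6-8])/1000); b=w.pr(T+Rm@np.array([x,-85,0.6-8])/1000)
    print(x,[(int(k),im[int(round(a[1]+(b[1]-a[1])*(k-55)/30)),int(round(a[0]+(b[0]-a[0])*(k-55)/30))].tolist()) for k in np.arange(61,80,1)])
E
```

```text
t 29.60 tcp [426.2 160.9  10.3] w 31.5 F [-2.9  8.8  3.8] M [1.83 0.35 0.07]
R [[0.999, 0.033, 0.001], [0.033, -0.999, 0.001], [0.001, -0.001, -1.0]] q [1.700e-01 2.270e-01 1.984e+00 1.000e-03 9.300e-01 1.370e-01]
tip bot [427.8 114.4   9.7]
tip top [427.7 114.4  17.7]
rear bot [424.1 226.3   9.8]
rear top [424.1 226.3  17.8]
-12 [(61, [242, 241, 245]), (62, [242, 242, 245]), (63, [242, 242, 245]), (64, [243, 243, 246]), (65, [209, 214, 222]), (66, [182, 124, 94]), (67, [211, 141, 103]), (68, [113, 72, 58]), (69, [98, 218, 253]), (70, [112, 232, 252]), (71, [111, 231, 252]), (72, [108, 229, 251]), (73, [109, 230, 251]), (74, [107, 229, 251]), (75, [108, 224, 252]), (76, [115, 131, 147]), (77, [114, 158, 191]), (78, [111, 237, 255]), (79, [111, 232, 252])]
0 [(61, [243, 243, 246]), (62, [243, 243, 246]), (63, [243, 243, 246]), (64, [243, 244, 246]), (65, [201, 205, 214]), (66, [232, 156, 113]), (67, [221, 151, 112]), (68, [209, 137, 99]), (69, [93, 218, 252]), (70, [111, 233, 252]), (71, [113, 233, 252]), (72, [111, 230, 251]), (73, [111, 230, 252]), (74, [111, 230, 251]), (75, [110, 231, 252]), (76, [111, 232, 252]), (77, [113, 233, 252]), (78, [115, 234, 253]), (79, [115, 235, 253])]
12 [(61, [245, 245, 247]), (62, [245, 245, 247]), (63, [245, 245, 247]), (64, [245, 245, 248]), (65, [201, 203, 212]), (66, [120, 79, 68]), (67, [110, 77, 69]), (68, [103, 71, 64]), (69, [113, 127, 152]), (70, [105, 162, 206]), (71, [109, 162, 206]), (72, [104, 161, 208]), (73, [76, 163, 216]), (74, [76, 165, 216]), (75, [76, 168, 217]), (76, [70, 154, 207]), (77, [73, 157, 210]), (78, [73, 160, 214]), (79, [74, 160, 214])]
```

Pixel profile: plate rear edge at 65 mm, blue lining, then lip at 69 mm. So the end is clear of the lip by about 3.5 mm and flat on the floor. Releasing.

Call:
move_arm --commands '[{"dp": [0, 0, 0], "rotation": [0, 0, 0], "gripper": 40}, {"dp": [0, 0, 0], "rotation": [0, 0, 0], "gripper": 40}, {"dp": [0, 0, 0], "rotation": [0, 0, 0], "gripper": 40}]'

```text
time_s: 29.95
tcp_pos: [0.4263, 0.159, 0.0098]
eef_rot: [0.001, 1.0, 0.016, 0.001]
force: [-2.5, 6.6, 2.7]
gripper_width: 0.0402
```

```bash
python3 - <<'E'
from h import *
s,Rm=st()
w=Cam("wrist"); im=w.img; T=s["tcp_pos"]
# world-anchored profile along the small bay's centre line at plate top height z=.018
for x in (-9,0,9):
    print(x,[(int(k),im[tuple(np.round(w.pr([.4250-(k-176.7)*.00003+x/1000,k/1000,.018])).astype(int)[::-1])].tolist()) for k in np.arange(222,240,1)])
E
```

```text
t 29.95 tcp [426.3 159.    9.8] w 40.2 F [-2.5  6.6  2.7] M [1.05 0.1  0.04]
R [[0.999, 0.033, 0.001], [0.033, -0.999, -0.002], [0.001, 0.002, -1.0]] q [ 0.168  0.228  1.985 -0.003  0.929  0.137]
-9 [(222, [44, 49, 56]), (223, [46, 50, 57]), (224, [48, 53, 61]), (225, [48, 52, 60]), (226, [45, 50, 57]), (227, [175, 176, 183]), (228, [246, 246, 248]), (229, [236, 234, 238]), (230, [105, 230, 252]), (231, [110, 230, 252]), (232, [110, 230, 251]), (233, [109, 229, 251]), (234, [109, 229, 251]), (235, [109, 230, 252]), (236, [111, 207, 245]), (237, [115, 128, 140]), (238, [112, 181, 222]), (239, [111, 236, 254])]
0 [(222, [243, 243, 246]), (223, [243, 243, 246]), (224, [243, 244, 247]), (225, [243, 243, 246]), (226, [243, 244, 247]), (227, [243, 243, 246]), (228, [243, 243, 246]), (229, [247, 245, 247]), (230, [95, 180, 223]), (231, [112, 233, 253]), (232, [111, 232, 252]), (233, [112, 230, 252]), (234, [109, 229, 251]), (235, [110, 230, 251]), (236, [110, 231, 252]), (237, [111, 232, 252]), (238, [112, 233, 252]), (239, [113, 233, 253])]
9 [(222, [131, 134, 140]), (223, [52, 57, 66]), (224, [52, 57, 66]), (225, [50, 56, 65]), (226, [50, 55, 65]), (227, [38, 44, 55]), (228, [253, 253, 255]), (229, [248, 247, 249]), (230, [94, 177, 221]), (231, [104, 229, 252]), (232, [111, 232, 252]), (233, [113, 232, 252]), (234, [110, 231, 251]), (235, [111, 231, 252]), (236, [113, 232, 254]), (237, [118, 143, 166]), (238, [119, 107, 107]), (239, [116, 194, 234])]
```

The gap at the lip has closed, so the plate is under it. The remaining Fy +6.6 N is a finger resting on the channel's end, so I back off in +y before lifting.

Call:
move_arm --commands '[{"dp": [0, -0.08, -0.01], "rotation": [0, 0, 0], "gripper": 40}, {"dp": [0, -0.06, -0.01], "rotation": [0, 0, 0], "gripper": 40}, {"dp": [0, 0, 0], "rotation": [0, 0, 0], "gripper": 40}]'

```text
time_s: 30.3
tcp_pos: [0.4256, 0.1649, 0.0103]
eef_rot: [0.003, 1.0, 0.017, 0.0]
force: [0.0, -0.3, -0.0]
gripper_width: 0.0405
```

```bash
python3 - <<'E'
from h import *
s,Rm=st()
E
```

```text
t 30.30 tcp [425.6 164.9  10.3] w 40.5 F [ 0.  -0.3 -0. ] M [-0.01 -0.03  0.03]
R [[0.999, 0.034, 0.0], [0.034, -0.999, -0.005], [0.0, 0.005, -1.0]] q [ 0.183  0.23   1.979 -0.006  0.932  0.153]
```

Force-free now. I lift straight up and retreat to a view over the case.

Call:
move_arm --commands '[{"dp": [0, 0, -0.2], "rotation": [0, 0, 0], "gripper": 40}, {"dp": [0, 0, -0.4], "rotation": [0, 0, 0], "gripper": 40}, {"dp": [0, 0, -0.8], "rotation": [0, 0, 0], "gripper": 40}, {"dp": [0, 0, -0.9], "rotation": [0, 0, 0], "gripper": 40}, {"dp": [0, 0, -0.9], "rotation": [0, 0, 0], "gripper": 40}, {"dp": [0.4, 0.5, -0.7], "rotation": [0, 0, 0], "gripper": 40}, {"dp": [0.4, 0.5, -0.4], "rotation": [0, 0, 0], "gripper": 40}, {"dp": [0, 0, 0], "rotation": [0, 0, 0], "gripper": 40}, {"dp": [0, 0, 0], "rotation": [0, 0, 0], "gripper": 40}]'

```text
time_s: 31.2
tcp_pos: [0.4673, 0.1169, 0.2262]
eef_rot: [0.002, 1.0, 0.016, 0.0]
force: [-0.4, 0.4, -0.3]
gripper_width: 0.0402
```

```bash
python3 - <<'E'
from h import *
s,Rm=st()
w=Cam("wrist"); import pickle; pickle.dump((w.img,w.f,w.cx,w.cy,w.eye,w.M),open("w30.pkl","wb"))
cv2.imwrite("pics/w30.png",w.img)
def cls(b):
    b,g,r=[int(x) for x in b]
    if min(b,g,r)>140 and max(b,g,r)-min(b,g,r)<25: return "W"
    if r>180 and g>150 and b<140: return "Y"
    if r>170 and g<185 and b<130: return "o"
    if b>r+25: return "b"
    if max(b,g,r)<90: return "."
    if max(b,g,r)-min(b,g,r)<25: return "w"
    return "r"
C=np.array([.4672,.1734]); y=np.radians(2.0)
def img(lx,ly,z):
    p=C+np.array([np.cos(y)*lx-np.sin(y)*ly,np.sin(y)*lx+np.cos(y)*ly])/1000
    u=np.round(w.pr([*p,z])).astype(int); return w.img[u[1],u[0]]
print("rows: local y from +84 to -84 ; cols: local x -72..72 step 2, at z=.018")
for ly in range(84,-86,-3): print("%4d "%ly+"".join(cls(img(lx,ly,.018)) for lx in range(-72,73,2)))
E
```

```text
t 31.20 tcp [467.3 116.9 226.2] w 40.2 F [-0.4  0.4 -0.3] M [-0.04 -0.08 -0.01]
R [[0.999, 0.032, 0.001], [0.032, -0.999, -0.004], [0.001, 0.004, -1.0]] q [ 0.068 -0.012  1.736 -0.004  1.416  0.037]
rows: local y from +84 to -84 ; cols: local x -72..72 step 2, at z=.018
  84 rrrrrrrrrrrrrrrrrrrrrrrrrrrrrrrrrrrrrrrrrrrrrrrrrrrrrrrrrrrrrrrrrrrrrrrrr
  81 rrrrrrrrrrrrrrrrrrrrrrrrrrrrrrrrrrrrrrrrrrrrrrrrrrrrrrrrrrrrrrrrrrrrrorrr
  78 rrrr.............r.rrrr............YYYYYYYYYYYYYYYYYYYYYYo.............rr
  75 rrr.oorrrrrrrrrrrrrrrrrrYYYYYYYYYrrYYYYYYYYYYYYYYYYYYYYYYYYbbbbbbbb.....r
  72 rrr.oorrrrrrrrrrrrrrrrrrYYYYYYYYYrrYYYYYYYYYYYYYYYYYYYYYYYYbboYYrrb.....r
  69 rrr.YorrYYYYYYYYYYYYYYrrYYYYYYYYYrrYYwYYYYYYYYYYYYYYYYwYYYYorYYYoow....rr
  66 rrr.Yor.YYwYYYYYYYYYYYrrYYYYYYYYYrrYYYYYYYYYYYYYYYYYYYYYYYYorYYYoor....rr
  63 rrr.Yrr.YYYYYYYYYYYYYYrrYYYYYYYYYrrYYYYYYYYYYYYYYYYYYYYYYYYorYYYoor....rr
  60 rrr.oYrbYYYYYYYYYYYYYrWrYYYYYYYYorrYYYYYYYYYYYYYYYYYYYYYYYYorYYYoor....ro
  57 rrrroYobWWWWWWWWWWWWWWWrYYYYYYYYorrYYYYYYYYYYYYYYYYYYYYYYYYorYYYoor....ro
  54 rrrroYrbWWW..WWWWW...WWWYYYYYYYYYY
[... 2973 characters left out ...]
YYYYYYYYYYYYYYYYYYYYYYYYYYYYYowWWWw.WWWWW.wWWWW.WWWWYorbbbbbbb....rr
 -63 rrr.rYYYYYYYYYYYYYYYYYYYYYYYYYYYYYowWWW..WWWWw.wWWWW.wWWWYobbbbbbbb....ro
 -66 rrr.roYYYYYYYYYYYYYYYYYYYYYYYYYYYYowWWWWWWWWWWWWWWWWWWWWWYYbbbbbbbb....ww
 -69 rrr.rrYYYYYYYYYYYYYYYYYYYYYYYYYYYYorWWYYYYYYYYYYYYYYYYWWWYYbbbbbbbb....rr
 -72 rrrrrrYYYYYYYYYYYYYYYYYoYYYYYYYYYYorr.YYYYYYYYYYYYYYYYorrYYbb..........rr
 -75 rrrr.YYYYYYYYYYYYYYYYYYo............r.YorYYYYYYYYYYrYYr.................r
 -78 rrrrrrrrrrrrrrrrrrrrrrrrrrrrrrrrrrrrrrrrrrrrrrrrrrrrrrrrrrrrrrrrrrr....rr
 -81 rrrrrrrrrrrrrrrrrrrrrrrrrrrrrrrrrrrrrrrrrrrrrrrrrrrrrrrrrrrrrrrrrrr....rr
 -84 WWWWWwwwwwwwwwwwwwwwwwwrrrrrYrrrrrwrrrrrrrrrrrrrrrrrrrrrrrYYWWWrrWrrrrrrr
```

The class map shows both plates home:
- **Small:** tang under the keeper at local y -48, shoulder at -35 (-35.5 expected), rear edge under the lip at +60.
- **Large:** rear edge under its lip at -69.

I'll retreat and check the lid and the untouched items against the first top view.

Call:
move_arm --commands '[{"dp": [-0.1, 0.5, -0.3], "rotation": [0, 0, 0], "gripper": 40}, {"dp": [-0.3, 0.8, -0.2], "rotation": [0, 0, 0], "gripper": 40}, {"dp": [-0.3, 0.9, 0], "rotation": [0, 0, 0], "gripper": 40}, {"dp": [-0.3, 0.9, 0], "rotation": [0, 0, 0], "gripper": 40}, {"dp": [-0.3, 0.9, 0], "rotation": [0, 0, 0], "gripper": 40}, {"dp": [-0.2, 0.9, 0], "rotation": [0, 0, 0], "gripper": 40}, {"dp": [0, 0.6, 0], "rotation": [0, 0, 0], "gripper": 40}, {"dp": [0, 0, 0], "rotation": [0, 0, 0], "gripper": 40}, {"dp": [0, 0, 0], "rotation": [0, 0, 0], "gripper": 40}]'

```text
time_s: 32.15
tcp_pos: [0.4004, -0.1588, 0.2502]
eef_rot: [0.001, 1.0, 0.017, -0.001]
force: [0.2, 0.5, 0.7]
gripper_width: 0.04
```

```bash
python3 - <<'E'
from h import *
s,Rm=st()
t=Cam("top"); sd=Cam("side")
for nm,c,f0 in (("top",t,"pics/top0.png"),("side",sd,"pics/side0.png")):
    a=cv2.GaussianBlur(cv2.imread(f0),(3,3),0).astype(int); b=cv2.GaussianBlur(c.img,(3,3),0).astype(int)
    m=((np.abs(a-b).max(2)>45)*255).astype(np.uint8); m=cv2.morphologyEx(m,cv2.MORPH_CLOSE,np.ones((5,5),np.uint8))
    n,lab,stt,cen=cv2.connectedComponentsWithStats(m)
    print(nm,[ (stt[i][:5].tolist()) for i in range(1,n) if stt[i][4]>15])
cv2.imwrite("pics/topEnd.png",t.img); cv2.imwrite("pics/sideEnd.png",sd.img)
# lid corners predicted at theta=2.0
h=np.array([.5371,.1757]); y=np.radians(2.0)
for th in (1.9,2.0):
  for ly in (-.08,.08):
    lx=.140*-np.cos(th); lz=.028+.140*np.sin(th)
    p=[h[0]+np.cos(y)*lx-np.sin(y)*ly,h[1]+np.sin(y)*lx+np.cos(y)*ly,lz]
    print(th,np.round(p,3),"top",np.round(t.pr(p),1),"side",np.round(sd.pr(p),1))
for nm,c in (("top",t),("side",sd)):
    hsv=cv2.cvtColor(c.img,cv2.COLOR_BGR2HSV); m=cv2.inRange(hsv,(20,110,110),(34,255,255))
    n,lab,stt,cen=cv2.connectedComponentsWithStats(m)
    print(nm,[(np.round(cen[i],1).tolist(),int(stt[i][4])) for i in range(1,n) if stt[i][4]>4 and (240<cen[i][0]<430) and 120<cen[i][1]<260])
E
```

```text
t 32.15 tcp [ 400.4 -158.8  250.2] w 40.0 F [0.2 0.5 0.7] M [-0.04 -0.1  -0.01]
R [[0.999, 0.033, -0.003], [0.033, -0.999, -0.002], [-0.003, 0.002, -1.0]] q [-0.577 -0.145  1.81  -0.003  1.478 -0.609]
top [[252, 171, 56, 82, 3394], [211, 195, 27, 35, 319], [259, 200, 222, 200, 14777], [506, 281, 80, 62, 1655], [439, 293, 201, 107, 7924], [473, 331, 39, 16, 229], [252, 397, 9, 3, 22]]
side [[65, 0, 86, 108, 3629], [195, 0, 57, 123, 3016], [318, 0, 38, 94, 2671], [132, 94, 8, 23, 68], [307, 117, 26, 25, 445], [251, 123, 23, 30, 321], [294, 139, 5, 5, 21], [226, 145, 10, 3, 16], [146, 151, 21, 7, 51], [116, 154, 11, 13, 91], [243, 163, 7, 8, 31], [329, 168, 73, 44, 1190], [418, 188, 22, 26, 295], [201, 204, 24, 25, 251], [350, 213, 27, 8, 62]]
1.9 [0.585 0.097 0.16 ] top [304.2 184. ] side [339.7 177.3]
1.9 [0.58  0.257 0.16 ] top [251.6 186.2] side [400.1 171.5]
2.0 [0.598 0.098 0.155] top [304.1 180.1] side [340.7 181.6]
2.0 [0.593 0.258 0.155] top [251.7 182.2] side [401.4 175.7]
top [([293.7, 123.0], 11), ([407.6, 124.8], 10), ([338.5, 134.4], 14), ([339.4, 141.6], 5), ([306.8, 152.1], 18), ([267.5, 175.5], 12), ([289.4, 175.0], 12), ([302.3, 178.9], 25), ([253.8, 180.8], 22), ([376.3, 189.1], 69), ([267.7, 209.0], 35), ([262.8, 219.6], 90), ([304.2, 217.7], 16), ([301.6, 235.9], 97), ([264.2, 238.0], 28)]
side [([399.7, 178.2], 6), ([343.0, 181.0], 5), ([384.8, 187.1], 17), ([335.3, 186.8], 46), ([343.0, 184.0], 5), ([359.0, 189.9], 15), ([336.4, 199.1], 7), ([339.3, 214.4], 7), ([245.4, 216.6], 5), ([254.3, 229.7], 73)]
```

```bash
python3 - <<'E'
from plant import ticket, readout
print(readout.sense()["time_s"]); print(ticket.hand_in())
E
```

```text
32.25
the job is handed in; nothing more can be done
None
```

I opened the lid and laid both drawplates home in their own compartments. The job was handed in at 32.3 s of the 66 s allowed, with the gripper clear of everything.

**Lid:** I swung it back by its handle to about 1.98 rad and let go. It stands on its stop: its corners in the top and side views match a 2.0 rad opening.

**Large plate:** I tipped the tang under the keeper and pressed the stop to about 9 N. Then I levelled the plate past the lip and released it. The spring carried it back, and the pictures show the tang under the keeper and the rear edge under the lip.

**Small plate:** I placed it the same way in the front compartment, pressing the stop to about 10 N. The 3.5 mm gap at the lip closed on release. Its shoulder sits within about 1 mm of where it should.

**Other items:** comparing first and last pictures, nothing changed around the jar, blue tin, red pliers or loupe.

**What went less smoothly:**
- **First grip:** on the large plate it rode up about 2 mm, so I opened, went lower and gripped again.
- **Camera disagreement:** the top and wrist cameras differed by about 4 mm in y. I settled that by feeling for the stops.
- **Off-centre grip:** I held the small plate about 10 mm off centre, to keep the gripper off a brush in the pen pot.
- **Finger contact:** after I released the small plate, a finger rested on the end of the thumb channel at about 7 N. I backed it off before lifting.
- **Viewing limit:** the 40-picture limit ran out after the small plate was gripped. Its insertion and the final checks were made by code on the images, not by eye.

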